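Face-down handheld onto the display stand

ROBOT

A 6-joint arm with a two-finger parallel gripper is mounted at the origin on the work surface. World frame = base frame: x ahead of the robot, y to its left, z up, the work surface at z = 0. Lengths are in m, angles in rad, forces in N, time in s.
With the tool pointing down it reaches from about 0.425 to 0.95 m from the base axis. Payload 14.7 kg.
Tool frame: the origin (TCP) lies midway between the tips of the shut fingers; the grasp point (between the pads) lies 19 mm behind it (robot.hold_point_z is the distance from the TCP to the grasp point, in m); z points along the fingers, y is the line along which they close (so a half turn about z gives the same grasp; the last joint's range is limited). The gripper opens to 85 mm and grips with 20 to 120 N. Pads are 22 mm wide; open, the fingers measure 114 mm over their backs; the gripper's body (76 mm by 85 mm) begins 54 mm behind the grasp point. The pads swing forward as they close: fully open they stand 13 mm farther back than shut.
Start: joints at [-1.253, 0.48, 1.596, -0, 1.065, -0.047], TCP at [0.232, -0.607, 0.231] pointing down, gripper open.
Joint ranges: [-2.75, 2.75], [-0.82, 2.05], [0.23, 2.67], [-1.56, 4.7], [0.09, 2.69], [-2.92, 2.92]. Speed limits (rad/s): [1.89, 1.89, 2.39, 3.01, 3.01, 3.01].

INTERFACE

Orientations are given as [roll, pitch, yaw] about the fixed x, y, z axes, in that order (R = Rz(yaw) Ry(pitch) Rx(roll)).
In Python, from station import robot, viewer, masks_of gives the robot as it stands.
- The arm moves only by the tool step_arm, never from a script. Its argument "commands" is a list of rows, each a list of 2 entries, a list of its own where there are three numbers: the shift along the tool's x, y, z in m, then the turn, a rotation vector about the tool's x, y, z in degrees. In form: [[[tx, ty, tz], [ax, ay, az]], ...]. A call has exactly 8 rows; each row shifts and turns the commanded pose from where the row before left it, along the tool's axes as they then stand; what a row does not reach is not made up. A row lasts 1/10 s, in which the tool goes at most 50 mm and 8.59 degrees, less where a joint would pass 70% of its speed; a pose out of reach is approached as far as the arm can. A call with a gripper value outside its range is refused whole. "fingers" is the opening, from 0 (shut) to 1 (fully open), set as the call begins (left out, the last holds). The fingers move at their own pace and stop on an object; "force" is the grip in N (left out, the last holds). Time passes only in rows, so rows that do not move let the fingers close, or fill a call up. It gives the time, the measured TCP pose, the force, the opening and the grip force at its end, in the units of the state.
- robot.get_obs(): the state, without advancing time (a new reading comes with each control period).
- viewer.snapshot(name): name is "scene" or "top" or "wrist"; returns the picture (420x560x3 uint8, red, green, blue); there is no depth.
- viewer.get_calibration(name): a dict with "intrinsics" (3x3 intrinsics, pixels), "R" (3x3) and "t" (3): a world point X has camera coordinates R X + t. Camera axes: x right, y down, z forward; pixel columns grow to the right and rows downward; lengths in m; the calibration is good to about 2 mm. The wrist camera is an equidistant fisheye: a pixel r from the principal point sees the ray r / f radians off the axis. A picture is of the moment at which its call begins: read the wrist's pose just before it. get_calibration takes no time and is no camera call; for the wrist camera it gives the pose at the moment of the call.
- robot.hand_in(): hands the job in; it is judged then, once.
Trained networks look in the newest picture that a camera, given by its name, has taken for a name from the list of things; names that differ only in an ending like _2 or _b are one class to them, and where a whole thing is asked for, a point or a joint stands for the part that bears it (a point fixed in the world has none). Each returns a list of dicts, best first, with "p" (0 to 1); they miss things now and then, are a little off and sometimes report something else, mostly with a low value. They report only what shows in the picture. A call takes as long as a camera call. They do not tell look-alikes from the thing itself.
- masks_of(label, camera): "pixels" (420x560 bool, what is visible of it) and "bbox" ([left, top, right, bottom] in pixels, round what is visible of it).
The state is a dict: "t": time; "qpos": joint angles; "dq": joint speeds; "joint_efforts": joint torques, N m; "tool_pos": TCP position; "tcp_rot": TCP orientation; "force": force on the tool from outside, world axes, zero at the start; "wrist_torque": the same for the moment, N m; "gripper_width": finger opening in m; "grasp_force": force on a finger pad.
Only numpy, scipy, OpenCV 4.12 (cv2) and the standard library are available. Lean on these libraries where they do the work, as an engineer would, in place of code of your own. Each camera call takes 0.05 s, during which the arm holds its last target. There are 200 camera calls.

TASK

The handheld game console is lying on its screen. Put it on the sloped aluminium stand the right way round: screen facing out, orange end up, centred, its bottom end resting on the stand's ledge and its back flat against the slope. Set it on the stand gently, without dropping or slamming it, leave the can, the mouse and the little speaker where they are, and let go.

Things in the scene. Friction and masses are not known exactly. Their poses are not given: they have to be found in the camera images.
- console: Loose white portrait-format handheld console: rigid block 130 mm long (x), 60 wide (y), 30 thick (z), 0.15 to 0.31 kg, balanced about its middle. Starts flat on the desk, screen down. Origin: centre of the screen face. x points to its top end (orange strip; the screen is in that half), z out of its back (up at the start; grey battery cover near the bottom end).
- console_mid (a point): centre of the console's block, 15 mm inside the screen face; axes as console. One top-side grasp cannot turn the console over; it may be leaned on the stand, either face to the slope, and taken again.
- console_top (a point): centre of the console's top end face, 65 mm from console_mid along +x of the console; axes as console
- console_screen (a point): centre of the console's screen face (its origin); axes as console
- stand: Fixed aluminium stand, cannot be moved, facing roughly towards the robot. Origin: on the desk under the centre of its 110 (x) x 76 (y) x 8 mm foot; x is the horizontal direction it faces, z up. Its ledge is square to the slope, 52 mm wide, with 36 mm clear depth from the slope to a front lip 5 mm thick that rises 10 mm above the ledge.
- cradle: The stand's sloped part, fixed. Origin: inner corner between slope and ledge, mid-width, 30 mm above the desk. z runs up the slope, which rises 55 degrees from horizontal and leans back; x points squarely out of the slope (forward, 35 degrees upward); y across. The slope is a flat panel 44 mm wide, 5 mm thick, from the ledge (z = 0) up to z = 90 mm.
- can: loose drink can, green, 54 mm across, 130 mm tall, bystander; origin at centre of its underside
- mouse: loose black computer mouse, 110 x 58 x 36 mm, bystander; origin at centre of its underside, long side along x. (A keyboard, 400 mm wide and 23 mm high, is also fixed on the desk at its far edge, beyond the work, from x = 0.81 m on.)
- speaker: loose black desktop speaker, 75 x 70 x 122 mm, bystander; origin at centre of its underside
There are look-alikes about, which are no part of the job. Several things have the shape of the console; the one meant has the colours described above.

How it is judged:
By the outcome, as a careful person would: the job done as asked, in the order asked, and still so for the second after the job is handed in, with the robot touching nothing.
It also fails if it takes over 67 s, if anything falls off the work surface, if the arm or the gripper's body presses on something with over 40 N, if the wrist force passes 120 N, or if a joint passes its speed limit or range.

## Working session

There is one attempt and no reset: what is moved stays moved. The work goes in short steps, Python scripts to look and compute and a tool call to move; the robot and the scene stay as the last step left them, time stands still between calls to the robot, and variables do not carry over. Pictures are saved under pics/ and viewed, at most 10 in all, crops included, and the job is handed in when it is done.

Besides the shell and the picture viewer there is one more tool, called after "Emit:" by a JSON object that holds its "op" and its "data", one argument or row to a line. step_arm: Moves the arm, as the interface text tells. Its arguments: {"type":"object","properties":{"commands":{"type":"array"},"fingers":{"type":"number"},"force":{"type":"number"}},"required":["commands"]}

```bash
ls; mkdir -p pics; cat > h.py <<'E'
import numpy as np,cv2
from station import robot,viewer,masks_of
from scipy.spatial.transform import Rotation as Ro
def snap(n,f=None):
    im=viewer.snapshot(n)
    if f: cv2.imwrite('pics/'+f+'.png',cv2.cvtColor(im,cv2.COLOR_RGB2BGR))
    return im
def proj(c,X):
    X=np.atleast_2d(X)@c['R'].T+c['t'];K=c['intrinsics']
    p=X@K.T;return p[:,:2]/p[:,2:]
def ray(c,uv,z):
    K=np.array(c['intrinsics']);R=np.array(c['R']);t=np.array(c['t'])
    uv=np.atleast_2d(uv);d=np.c_[uv,np.ones(len(uv))]@np.linalg.inv(K).T@R
    o=-R.T@t;s=(z-o[2])/d[:,2:];return o+s*d
E
python3 - <<'E'
from h import *
a=snap('top','top0')
for l in ['console','stand','can','mouse','speaker','cradle']:
    for m in masks_of(l,'top'): print(l,round(m['p'],2),m['bbox'])
b=snap('scene','scene0')
for l in ['console','stand']:
    for m in masks_of(l,'scene'): print(l,round(m['p'],2),m['bbox'])
cv2.imwrite('pics/both0.png',cv2.resize(cv2.cvtColor(np.hstack([a,b]),cv2.COLOR_RGB2BGR),None,fx=.71,fy=.71))
for n in ['top','scene']:
    c=viewer.get_calibration(n);print(c)
o=robot.get_obs();print(o)
E
```

```text
pics
console 0.98 [200.9, 260.5, 255.1, 317.3]
console 0.91 [133.8, 123.1, 195.3, 169.0]
console 0.84 [234.7, 122.6, 290.3, 150.0]
console 0.56 [192.1, 179.7, 240.4, 240.0]
stand 0.74 [352.6, 177.8, 396.6, 232.4]
can 0.7 [267.2, 221.3, 287.4, 248.5]
can 0.48 [349.8, 178.3, 397.3, 232.9]
mouse 0.96 [105.6, 184.6, 142.1, 235.6]
speaker 0.94 [440.6, 191.1, 488.6, 227.3]
cradle 0.73 [360.5, 178.4, 397.8, 226.1]
console 0.92 [382.5, 154.7, 418.5, 205.6]
console 0.9 [242.6, 117.1, 275.4, 162.2]
console 0.88 [300.0, 147.9, 337.7, 198.1]
console 0.67 [318.3, 220.8, 375.2, 274.4]
stand 0.94 [185.2, 249.4, 237.0, 307.8]
{'intrinsics': array([[487.75538901,   0.        , 276.70810864],
       [  0.        , 487.75538901, 215.65801809],
       [  0.        ,   0.        ,   1.        ]]), 'R': array([[-0.00585776, -0.99975989, -0.0211152 ],
       [-0.99957238,  0.00645899, -0.02851919],
       [ 0.02864872,  0.02093911, -0.9993702 ]]), 't': array([0.01708156, 0.4865727 , 1.1253191 ])}
{'intrinsics': array([[496.97965135,   0.        , 277.7228217 ],
       [  0.        , 496.97965135, 204.20942
[... 241 characters left out ...]
04393,  1.32899582])}
{'t': 0.5, 'qpos': array([-1.25255621e+00,  4.80205914e-01,  1.59635218e+00,  1.59361261e-05,
        1.06511633e+00, -4.65895599e-02]), 'dq': array([ 0.00024272, -0.00199815, -0.00114758, -0.0006391 ,  0.00025866,
        0.00052935]), 'joint_efforts': array([-1.53845107e-03, -9.49797535e+01, -4.30351067e+01, -2.98502300e-04,
        2.71407051e-03, -1.03793411e-05]), 'tool_pos': array([ 0.23193051, -0.607166  ,  0.23127324]), 'tcp_rot': array([-3.14151163e+00, -1.77339251e-05,  3.64821952e-01]), 'force': array([-0.28375774, -0.27703711,  0.02437376]), 'wrist_torque': array([0.01404261, 0.05206512, 0.06175927]), 'grasp_force': 0.0, 'gripper_width': 0.08581997732476458}
```

View pics/top0.png

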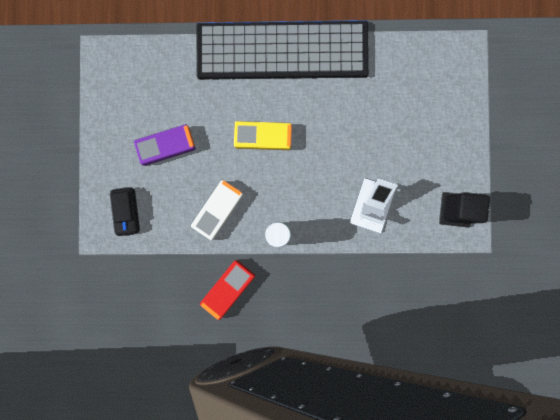

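View pics/scene0.png

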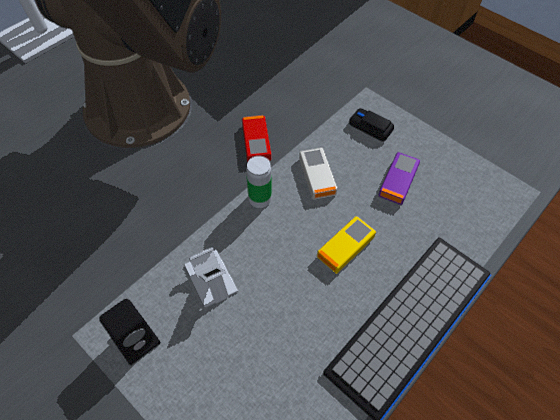

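The top view shows the white console at about (217,210), with its orange end at upper right (231,188) and battery cover at lower left. The stand is at (375,205), the can at (277,235), the mouse at (124,212) and the speaker at (465,210). Next I'll fit the console and stand poses.

```bash
cat > fit.py <<'E'
from h import *
from scipy.optimize import minimize,differential_evolution
im={n:cv2.cvtColor(cv2.imread(f'pics/{n}0.png'),cv2.COLOR_BGR2RGB) for n in ['top','scene']}
C={n:viewer.get_calibration(n) for n in im}
def box(x,y,z): return np.array([[a,b,c] for a in x for b in y for c in z],float)
def sil(c,parts):
    m=np.zeros((840,1120),np.uint8)
    for P in parts: cv2.fillConvexPoly(m,cv2.convexHull((proj(c,P)*2*8).round().astype(np.int32)),1,shift=3)
    return m
def stand_parts(p):
    x,y,th,d=p
    R=Ro.from_euler('z',th).as_matrix();o=np.array([x,y,0])
    Rc=np.array([[np.cos(.6109),0,-np.sin(.6109)],[0,1,0],[np.sin(.6109),0,np.cos(.6109)]])
    foot=box([-.055,.055],[-.038,.038],[0,.008])
    cr=[box([-.005,0],[-.022,.022],[-.005,.09]),box([-.005,.041],[-.026,.026],[-.005,0]),box([.036,.041],[-.026,.026],[-.005,.01])]
    return [foot@R.T+o]+[(q@Rc.T+[d,0,.03])@R.T+o for q in cr]
def con_parts(p):
    R=Ro.from_euler('z',p[2]).as_matrix()
    return [box([-.065,.065],[-.03,.03],[0,.03])@R.T+[p[0],p[1],0]]
def fit(parts,M,bounds):
    M={n:cv2.resize(m.astype(np.uint8),None,fx=2,fy=2,interpolation=0) for n,m in M.items()}
    def f(p):
        s=0
        for n,m in M.items():
            q=sil(C[n],parts(p));s+=1-(q&m).sum()/max(1,(q|m).sum())
        return s
    r=differential_evolution(f,bounds,seed=1,maxiter=60,popsize=12);return r.x.round(4),r.fun
E
cat > m1.py <<'E'
from fit import *
def pick(l,n,uv):
    snap(n)
    return [m['pixels'] for m in masks_of(l,n) if m['bbox'][0]<uv[0]<m['bbox'][2] and m['bbox'][1]<uv[1]<m['bbox'][3]][0]
S={'top':pick('stand','top',(375,205)),'scene':pick('stand','scene',(210,280))}
K={'top':pick('console','top',(217,210)),'scene':pick('console','scene',(318,173))}
print(ray(C['top'],[[375,205],[217,210],[230,187],[203,232]],.03).round(3))
c0=ray(C['top'],[[375,205]],.02)[0];k0=ray(C['top'],[[217,210]],.03)[0]
b=lambda c:[(c[0]-.05,c[0]+.05),(c[1]-.05,c[1]+.05)]
print('stand',fit(stand_parts,S,b(c0)+[(2.0,4.2),(-.06,.06)]))
print('stand top',fit(stand_parts,{'top':S['top']},b(c0)+[(2.0,4.2),(-.06,.06)]))
print('stand sc',fit(stand_parts,{'scene':S['scene']},b(c0)+[(2.0,4.2),(-.06,.06)]))
print('con',fit(con_parts,K,b(k0)+[(-1.5,.5)]), fit(con_parts,{'top':K['top']},b(k0)+[(-1.5,.5)]))
print('others',ray(C['top'],[[277,235]],.13).round(3),ray(C['top'],[[465,210],[124,212]],.05).round(3))
E
time python3 m1.py
```

```text
[[ 0.509 -0.209  0.03 ]
 [ 0.5    0.15   0.03 ]
 [ 0.552  0.12   0.03 ]
 [ 0.45   0.182  0.03 ]]
stand (array([ 0.5097, -0.2072,  2.8243,  0.0047]), np.float64(0.08364938526086396))
stand top (array([ 0.5086, -0.2072,  2.8121,  0.0055]), np.float64(0.031191335740072157))
stand sc (array([ 0.5112, -0.2072,  2.807 ,  0.0046]), np.float64(0.030905077262693204))
con (array([ 0.5012,  0.1516, -0.5927]), np.float64(0.17394592614663562)) (array([ 0.5009,  0.1509, -0.6175]), np.float64(0.05774933666302484))
others [[0.443 0.011 0.13 ]] [[ 0.495 -0.404  0.05 ]
 [ 0.496  0.357  0.05 ]]
real	0m27.603s
user	0m15.240s
sys	0m9.471s
```

```bash
cat > plan.py <<'E'
from h import *
ST=dict(x=.5097,y=-.2072,th=2.815,d=.005); CO=dict(x=.501,y=.151,th=-.60)
def cradle(z=.03):
    R=Ro.from_euler('z',ST['th']).as_matrix()
    a=np.radians(35);Rc=R@np.array([[np.cos(a),0,-np.sin(a)],[0,1,0],[np.sin(a),0,np.cos(a)]])
    return Rc,np.array([ST['x'],ST['y'],0])+R@[ST['d'],0,.03]
def tool(R,zc,yc):  # tool axes from a frame R: z,y given in that frame
    z=np.array(zc,float);z/=np.linalg.norm(z);y=np.array(yc,float)
    return R@np.c_[np.cross(y,z),y,z]
def cur():
    o=robot.get_obs();return np.array(o['tool_pos']),Ro.from_euler('xyz',o['tcp_rot']).as_matrix(),o
def rows(goal,n,p=None,R=None):
    if p is None: p,R,_=cur()
    gp,gR=goal
    for k in range(n):
        f=1/(n-k)
        d=np.round(R.T@(gp-p)*f,3)
        w=np.round(np.degrees(Ro.from_matrix(R.T@gR).as_rotvec())*f,1)
        p=p+R@d;R=R@Ro.from_rotvec(np.radians(w)).as_matrix()
        print('[%s,%s],'%([float(v)+0 for v in d],[float(v)+0 for v in w]))
    print('end',p.round(4),'err mm',((gp-p)*1000).round(1));return p,R
def congrasp(a=25,x=-.006,z=.005):
    R=Ro.from_euler('z',CO['th']).as_matrix();a=np.radians(a)
    return np.array([CO['x'],CO['y'],0])+R@[x,0,z],tool(R,[-np.sin(a),0,-np.cos(a)],[0,1,0])
E
python3 - <<'E'
from plan import *
g,R=congrasp()
up=g-R[:,2]*.17
Rs=Ro.from_rotvec(.5*Ro.from_matrix(R@cur()[1].T).as_rotvec()).as_matrix()@cur()[1]
p,r=rows((np.array([.53,-.22,.25]),Rs),10)
rows((up,R),14,p,r);print(up)
E
```

```text
[[0.042, -0.026, -0.002],[1.4, 0.7, -6.1]],
[[0.044, -0.021, -0.001],[1.4, 0.7, -6.1]],
[[0.046, -0.016, 0.0],[1.3, 0.7, -6.1]],
[[0.048, -0.011, 0.001],[1.4, 0.7, -6.1]],
[[0.048, -0.006, 0.002],[1.3, 0.7, -6.1]],
[[0.049, -0.001, 0.003],[1.4, 0.7, -6.1]],
[[0.049, 0.005, 0.003],[1.3, 0.7, -6.1]],
[[0.048, 0.01, 0.004],[1.4, 0.7, -6.2]],
[[0.046, 0.014, 0.004],[1.3, 0.7, -6.1]],
[[0.044, 0.02, 0.004],[1.4, 0.7, -6.2]],
end [ 0.5301 -0.2202  0.2496] err mm [-0.1  0.2  0.4]
[[0.022, 0.0, 0.012],[1.0, 0.5, -4.4]],
[[0.022, 0.002, 0.012],[1.0, 0.5, -4.4]],
[[0.021, 0.004, 0.012],[1.0, 0.5, -4.4]],
[[0.021, 0.005, 0.012],[1.0, 0.5, -4.4]],
[[0.02, 0.007, 0.012],[0.9, 0.5, -4.4]],
[[0.02, 0.009, 0.012],[1.0, 0.5, -4.4]],
[[0.019, 0.011, 0.012],[0.9, 0.5, -4.3]],
[[0.018, 0.012, 0.012],[1.0, 0.5, -4.4]],
[[0.017, 0.014, 0.012],[0.9, 0.5, -4.3]],
[[0.016, 0.015, 0.012],[1.0, 0.5, -4.4]],
[[0.014, 0.016, 0.012],[0.9, 0.5, -4.3]],
[[0.013, 0.018, 0.011],[1.0, 0.5, -4.4]],
[[0.011, 0.019, 0.011],[0.9, 0.5, -4.3]],
[[0.01, 0.02, 0.011],[1.0, 0.6, -4.4]],
end [0.5555 0.1142 0.1594] err mm [-0.1 -0.4 -0.3]
[0.55534431 0.11382106 0.15907232]
```

Emit:
{"op": "step_arm", "data": {
  "commands": [
    [[0.042,-0.026,-0.002],[1.4,0.7,-6.1]],
    [[0.044,-0.021,-0.001],[1.4,0.7,-6.1]],
    [[0.046,-0.016,0.0],[1.3,0.7,-6.1]],
    [[0.048,-0.011,0.001],[1.4,0.7,-6.1]],
    [[0.048,-0.006,0.002],[1.3,0.7,-6.1]],
    [[0.049,-0.001,0.003],[1.4,0.7,-6.1]],
    [[0.049,0.005,0.003],[1.3,0.7,-6.1]],
    [[0.048,0.01,0.004],[1.4,0.7,-6.2]]
  ],
  "fingers": 1,
  "force": 60
}}

```text
t: 1.7
tool_pos: [0.4724, -0.2954, 0.2465]
tcp_rot: [-3.013, -0.164, 1.215]
force: [0.8, -1.8, 0.2]
gripper_width: 0.0854
grasp_force: 0.0
```

Emit:
{"op": "step_arm", "data": {
  "commands": [
    [[0.046,0.014,0.004],[1.3,0.7,-6.1]],
    [[0.044,0.02,0.004],[1.4,0.7,-6.2]],
    [[0.022,0.0,0.012],[1.0,0.5,-4.4]],
    [[0.022,0.002,0.012],[1.0,0.5,-4.4]],
    [[0.021,0.004,0.012],[1.0,0.5,-4.4]],
    [[0.021,0.005,0.012],[1.0,0.5,-4.4]],
    [[0.02,0.007,0.012],[0.9,0.5,-4.4]],
    [[0.02,0.009,0.012],[1.0,0.5,-4.4]]
  ]
}}

```text
t: 2.5
tool_pos: [0.541, -0.0764, 0.2098]
tcp_rot: [-3.029, -0.328, 1.895]
force: [-0.7, 0.4, -0.4]
gripper_width: 0.0851
grasp_force: 0.0
```

Emit:
{"op": "step_arm", "data": {
  "commands": [
    [[0.019,0.011,0.012],[0.9,0.5,-4.3]],
    [[0.018,0.012,0.012],[1.0,0.5,-4.4]],
    [[0.017,0.014,0.012],[0.9,0.5,-4.3]],
    [[0.016,0.015,0.012],[1.0,0.5,-4.4]],
    [[0.014,0.016,0.012],[0.9,0.5,-4.3]],
    [[0.013,0.018,0.011],[1.0,0.5,-4.4]],
    [[0.011,0.019,0.011],[0.9,0.5,-4.3]],
    [[0.01,0.02,0.011],[1.0,0.6,-4.4]]
  ]
}}

```text
t: 3.3
tool_pos: [0.5556, 0.1151, 0.1592]
tcp_rot: [3.141, -0.437, 2.545]
force: [0.7, -0.3, -0.6]
gripper_width: 0.0855
grasp_force: 0.0
```

```bash
cat > wf.py <<'E'
from plan import *
from fit import fit as _f
import fit as F
def wproj(c,X):
    X=np.atleast_2d(X)@np.array(c['R']).T+c['t'];K=c['intrinsics']
    rho=np.hypot(X[:,0],X[:,1]);t=np.arctan2(rho,X[:,2])/np.maximum(rho,1e-9)
    return np.c_[K[0][0]*t*X[:,0]+K[0][2],K[1][1]*t*X[:,1]+K[1][2]]
E
python3 - <<'E'
from wf import *
c=viewer.get_calibration('wrist');im=snap('wrist')
ms=masks_of('console','wrist')
R=Ro.from_euler('z',CO['th']).as_matrix()
P=F.con_parts([CO['x'],CO['y'],CO['th']])[0]
uv=wproj(c,P);print(uv.round())
out=cv2.cvtColor(im,cv2.COLOR_RGB2BGR)
for u in uv: cv2.circle(out,tuple(int(v) for v in u.round()),3,(255,0,255),1)
cv2.imwrite('pics/w1.png',out)
for m in ms: print(m['p'],m['bbox'])
cen=wproj(c,[[CO['x'],CO['y'],.03]])[0]
m=[m['pixels'] for m in ms if m['pixels'][int(cen[1])-20:int(cen[1])+20,int(cen[0])-20:int(cen[0])+20].mean()>.5]
print(len(m))
if m:
    F.proj=wproj;F.C={'w':c}
    print(_f(F.con_parts,{'w':m[0]},[(CO['x']-.03,CO['x']+.03),(CO['y']-.03,CO['y']+.03),(-1,-.2)]))
E
```

```text
[[252. 138.]
 [250. 127.]
 [310. 138.]
 [312. 127.]
 [250. 264.]
 [247. 265.]
 [311. 264.]
 [314. 265.]]
0.7 [131.3, 26.5, 209.6, 132.1]
0.64 [407.6, 187.5, 508.5, 319.2]
0.58 [246.9, 133.2, 314.9, 265.6]
0.52 [310.1, 343.7, 341.1, 362.4]
1Traceback (most recent call last):
  File "<stdin>", line 16, in <module>
NameError: name '_f' is not defined
```

View pics/w1.png

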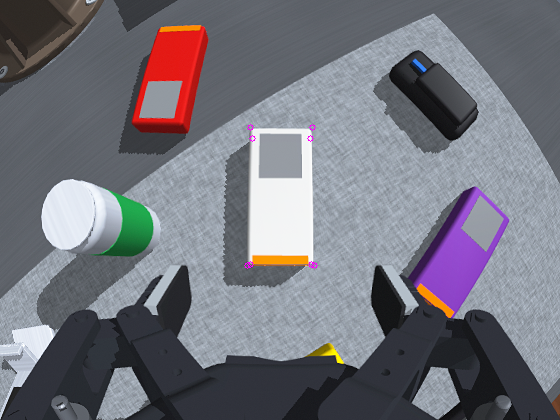

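The overlay matches the white console within about 1–2 px: corners near (250,127), (312,127), (247,265) and (314,265), orange end nearest the gripper. I'll descend and grasp.

Emit:
{"op": "step_arm", "data": {
  "commands": [
    [[0,0,0.028],[0,0,0]],
    [[0,0,0.03],[0,0,0]],
    [[0,0,0.03],[0,0,0]],
    [[0,0,0.03],[0,0,0]],
    [[0,0,0.022],[0,0,0]],
    [[0,0,0.015],[0,0,0]],
    [[0,0,0.01],[0,0,0]],
    [[0,0,0.005],[0,0,0]]
  ]
}}

```text
t: 4.2
tool_pos: [0.4957, 0.1545, 0.005]
tcp_rot: [-3.141, -0.437, 2.541]
force: [-0.2, 1.0, -0.1]
gripper_width: 0.0857
grasp_force: 0.0
```

Emit:
{"op": "step_arm", "data": {
  "commands": [
    [[0,0,0],[0,0,0]],
    [[0,0,0],[0,0,0]],
    [[0,0,0],[0,0,0]],
    [[0,0,0],[0,0,0]],
    [[0,0,0],[0,0,0]],
    [[0,0,0],[0,0,0]],
    [[0,0,0],[0,0,0]],
    [[0,0,0],[0,0,0]]
  ],
  "fingers": 0,
  "force": 60
}}

```text
t: 5.0
tool_pos: [0.4969, 0.1545, 0.0062]
tcp_rot: [3.141, -0.436, 2.542]
force: [2.1, -2.2, 6.8]
gripper_width: 0.0588
grasp_force: 65.2
```

```bash
cat >> plan.py <<'E'
def held(pc,Rc,pt,Rt): return Rt.T@(pc-pt),Rt.T@Rc   # console in tool
def goal_from(pc,Rc,h):
    Rt=Rc@h[1].T;return pc-Rt@h[0],Rt
def lean(dx,dz,flip=False,tilt=0):
    Rk,pk=cradle()
    if not flip: Rc=Rk@np.c_[[0,0,1],[0,-1,0],[1,0,0]];o=[dx,0,.065+dz]
    else: Rc=Rk@np.c_[[0,0,1],[0,1,0],[-1,0,0]];o=[.03+dx,0,.065+dz]
    return pk+Rk@o,Rc.astype(float)
E
python3 - <<'E'
from plan import *
p,R,o=cur();print(o['qpos'].round(3))
Rc=R@Ro.from_euler('y',0).as_matrix()
# console: flat, centred in tool y
Rc=Ro.from_euler('z',CO['th']).as_matrix();pc=np.array([CO['x'],CO['y'],0])
e=R[:,1]@(p-pc);print('lat err',e);pc=pc+R[:,1]*e
h=held(pc,Rc,p,R);np.savez('held1.npz',a=h[0],b=h[1]);print(h[0].round(4))
g=goal_from(*lean(.02,.09),h);print('pre',g[0].round(3),Ro.from_matrix(g[1]).as_euler('xyz').round(3))
up=p+[0,0,.22]
P=rows((up,R),8)
via=np.array([.5,0.0,.28]);D=Ro.from_matrix(R.T@g[1]).as_rotvec()
P=rows((via,R@Ro.from_rotvec(D*.4).as_matrix()),8,*P)
rows(g,16,*P)
E
```

```text
[ 0.057  0.787  1.801  0.327  0.933 -1.161]
lat err 0.0005939342011271765
[-0.0075  0.      0.0034]
pre [ 0.566 -0.226  0.168] [3.141 0.524 2.815]
[[0.012, 0.0, -0.025],[0.0, 0.0, 0.0]],
[[0.012, 0.0, -0.025],[0.0, 0.0, 0.0]],
[[0.011, 0.0, -0.025],[0.0, 0.0, 0.0]],
[[0.012, 0.0, -0.025],[0.0, 0.0, 0.0]],
[[0.011, 0.0, -0.025],[0.0, 0.0, 0.0]],
[[0.012, 0.0, -0.025],[0.0, 0.0, 0.0]],
[[0.011, 0.0, -0.025],[0.0, 0.0, 0.0]],
[[0.012, 0.0, -0.024],[0.0, 0.0, 0.0]],
end [0.4966 0.1546 0.2259] err mm [ 0.3 -0.1  0.3]
[[-0.007, -0.016, -0.011],[0.0, -2.7, -0.8]],
[[-0.008, -0.016, -0.011],[0.0, -2.7, -0.8]],
[[-0.008, -0.016, -0.01],[0.0, -2.7, -0.8]],
[[-0.008, -0.016, -0.01],[-0.1, -2.8, -0.8]],
[[-0.008, -0.016, -0.009],[0.0, -2.7, -0.8]],
[[-0.009, -0.016, -0.009],[-0.1, -2.8, -0.8]],
[[-0.009, -0.016, -0.009],[0.0, -2.7, -0.8]],
[[-0.009, -0.017, -0.008],[-0.1, -2.8, -0.9]],
end [ 5.001e-01 -4.000e-04  2.803e-01] err mm [-0.1  0.4 -0.3]
[[-0.011, -0.011, 0.006],[0.0, -2.0, -0.6]],
[[-0.01, -0.011, 0.007],[0.0, -2.0, -0.6]],
[[-0.01, -0.011, 0.007],[0.0, -2.1, -0.6]],
[[-0.01, -0.011, 0.007],[0.0, -2.1, -0.6]],
[[-0.009, -0.011, 0.008],[0.0, -2.0, -0.6]],
[[-0.009, -0.011, 0.008],[0.0, -2.1, -0.6]],
[[-0.008, -0.011, 0.008],[0.0, -2.0, -0.6]],
[[-0.008, -0.011, 0.008],[0.0, -2.1, -0.6]],
[[-0.007, -0.012, 0.009],[-0.1, -2.0, -0.6]],
[[-0.007, -0.012, 0.009],[0.0, -2.1, -0.6]],
[[-0.007, -0.012, 0.009],[-0.1, -2.0, -0.6]],
[[-0.006, -0.012, 0.009],[0.0, -2.1, -0.6]],
[[-0.006, -0.012, 0.01],[-0.1, -2.0, -0.6]],
[[-0.005, -0.012, 0.01],[0.0, -2.1, -0.6]],
[[-0.005, -0.011, 0.01],[-0.1, -2.0, -0.7]],
[[-0.004, -0.012, 0.01],[0.0, -2.1, -0.6]],
end [ 0.5656 -0.2264  0.1677] err mm [ 0.4  0.1 -0. ]
```

Emit:
{"op": "step_arm", "data": {
  "commands": [
    [[0.012,0,-0.025],[0,0,0]],
    [[0.012,0,-0.025],[0,0,0]],
    [[0.011,0,-0.025],[0,0,0]],
    [[0.012,0,-0.025],[0,0,0]],
    [[0.011,0,-0.025],[0,0,0]],
    [[0.012,0,-0.025],[0,0,0]],
    [[0.011,0,-0.025],[0,0,0]],
    [[0.012,0,-0.024],[0,0,0]]
  ]
}}

```text
t: 5.8
tool_pos: [0.4962, 0.1546, 0.2267]
tcp_rot: [-3.141, -0.436, 2.542]
force: [0.6, -0.3, -0.8]
gripper_width: 0.0585
grasp_force: 65.2
```

Emit:
{"op": "step_arm", "data": {
  "commands": [
    [[-0.007,-0.016,-0.011],[0,-2.7,-0.8]],
    [[-0.008,-0.016,-0.011],[0,-2.7,-0.8]],
    [[-0.008,-0.016,-0.01],[0,-2.7,-0.8]],
    [[-0.008,-0.016,-0.01],[-0.1,-2.8,-0.8]],
    [[-0.008,-0.016,-0.009],[0,-2.7,-0.8]],
    [[-0.009,-0.016,-0.009],[-0.1,-2.8,-0.8]],
    [[-0.009,-0.016,-0.009],[0,-2.7,-0.8]],
    [[-0.009,-0.017,-0.008],[-0.1,-2.8,-0.9]]
  ]
}}

```text
t: 6.6
tool_pos: [0.4998, -0.001, 0.2804]
tcp_rot: [3.11, -0.05, 2.653]
force: [-0.5, 0.1, -2.0]
gripper_width: 0.059
grasp_force: 65.3
```

Emit:
{"op": "step_arm", "data": {
  "commands": [
    [[-0.011,-0.011,0.006],[0,-2.0,-0.6]],
    [[-0.01,-0.011,0.007],[0,-2.0,-0.6]],
    [[-0.01,-0.011,0.007],[0,-2.1,-0.6]],
    [[-0.01,-0.011,0.007],[0,-2.1,-0.6]],
    [[-0.009,-0.011,0.008],[0,-2.0,-0.6]],
    [[-0.009,-0.011,0.008],[0,-2.1,-0.6]],
    [[-0.008,-0.011,0.008],[0,-2.0,-0.6]],
    [[-0.008,-0.011,0.008],[0,-2.1,-0.6]]
  ]
}}

```text
t: 7.4
tool_pos: [0.533, -0.1132, 0.2232]
tcp_rot: [3.117, 0.238, 2.728]
force: [-0.1, 0.4, -2.3]
gripper_width: 0.0588
grasp_force: 65.3
```

Emit:
{"op": "step_arm", "data": {
  "commands": [
    [[-0.007,-0.012,0.009],[-0.1,-2.0,-0.6]],
    [[-0.007,-0.012,0.009],[0,-2.1,-0.6]],
    [[-0.007,-0.012,0.009],[-0.1,-2.0,-0.6]],
    [[-0.006,-0.012,0.009],[0,-2.1,-0.6]],
    [[-0.006,-0.012,0.01],[-0.1,-2.0,-0.6]],
    [[-0.005,-0.012,0.01],[0,-2.1,-0.6]],
    [[-0.005,-0.011,0.01],[-0.1,-2.0,-0.7]],
    [[-0.004,-0.012,0.01],[0,-2.1,-0.6]]
  ]
}}

```text
t: 8.2
tool_pos: [0.5634, -0.2155, 0.1711]
tcp_rot: [3.132, 0.501, 2.808]
force: [0.0, 1.2, -1.6]
gripper_width: 0.0589
grasp_force: 65.3
```

```bash
cat > ov.py <<'E'
from wf import *
import fit as F
E=[(0,1),(0,2),(0,4),(3,1),(3,2),(3,7),(5,1),(5,4),(5,7),(6,2),(6,4),(6,7)]
def overlay(cam,name,boxes,crop=None,s=3):
    c=viewer.get_calibration(cam);im=cv2.cvtColor(snap(cam),cv2.COLOR_RGB2BGR)
    pr=wproj if cam=='wrist' else proj
    x0,y0,x1,y1=crop or (0,0,560,420)
    im=cv2.resize(im[y0:y1,x0:x1],None,fx=s,fy=s,interpolation=cv2.INTER_CUBIC)
    for B,col in boxes:
        u=((pr(c,B)-[x0-.5,y0-.5])*s).round().astype(int)
        for a,b in E: cv2.line(im,tuple(map(int,u[a])),tuple(map(int,u[b])),col,1)
    cv2.imwrite('pics/%s.png'%name,im);return im
def conbox(pc,Rc): return F.box([-.065,.065],[-.03,.03],[0,.03])@Rc.T+pc
def stboxes(): return [(b,(0,200,0)) for b in F.stand_parts([ST['x'],ST['y'],ST['th'],ST['d']])]
E
python3 - <<'E'
from ov import *
z=np.load('held1.npz');h=(z['a'],z['b'])
p,R,o=cur();print(p.round(4),o['qpos'].round(3))
pc=p+R@h[0];Rc=R@h[1]
a=overlay('scene','s2',stboxes()+[(conbox(pc,Rc),(255,0,255))],(150,190,290,330),3)
b=overlay('wrist','w2',stboxes()+[(conbox(pc,Rc),(255,0,255))],(130,0,430,420),1)
cv2.imwrite('pics/m2.png',np.hstack([a[:,:],b]))
g=goal_from(*lean(.004,.006),h)
P=rows(goal_from(*lean(.004,.02),h),8)
rows(g,6,*P)
E
```

```text
[ 0.5634 -0.2155  0.1711] [-0.458  0.336  2.198  0.563  0.13  -2.239]
[[0.006, -0.001, 0.006],[0.0, -0.2, -0.1]],
[[0.007, -0.001, 0.006],[0.1, -0.2, 0.0]],
[[0.007, -0.001, 0.006],[0.0, -0.2, -0.1]],
[[0.006, -0.002, 0.007],[0.1, -0.2, 0.0]],
[[0.007, -0.001, 0.006],[0.0, -0.1, -0.1]],
[[0.007, -0.001, 0.007],[0.1, -0.2, 0.0]],
[[0.006, -0.002, 0.006],[0.0, -0.1, -0.1]],
[[0.007, -0.001, 0.007],[0.1, -0.2, 0.0]],
end [ 0.5403 -0.2171  0.1006] err mm [ 0.1 -0.5  0.5]
[[0.002, 0.0, 0.001],[0.0, 0.0, 0.0]],
[[0.002, 0.0, 0.001],[0.0, 0.0, 0.0]],
[[0.002, 0.0, 0.001],[0.0, 0.0, 0.0]],
[[0.002, 0.0, 0.001],[0.0, 0.0, 0.0]],
[[0.002, 0.0, 0.001],[0.0, 0.0, 0.0]],
[[0.002, 0.0, 0.001],[0.0, 0.0, 0.0]],
end [ 0.5333 -0.2147  0.0894] err mm [-0.6 -0.3  0.2]
```

View pics/m2.png

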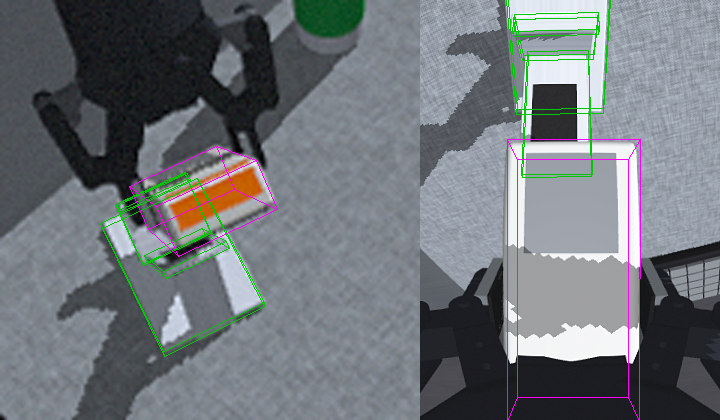

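The overlay fits: stand edges are within 1–2 px and the console is held as predicted, orange end up at (215,205). The wrist is near its q5 limit, though (0.13). I'll identify the kinematics and check a more tilted grasp.

```bash
cat > kin.py <<'E'
from plan import *
from scipy.optimize import least_squares
rz=lambda a:Ro.from_euler('z',a).as_matrix()
ry=lambda a:Ro.from_euler('y',a).as_matrix()
def fk(q,k,s4=1,s6=-1):
    a1,d1,L2,e,L3,d6,lat=k[:7]
    R=rz(q[0]);p=R@[a1,lat,d1]
    R=R@ry(q[1]);p=p+R@[0,0,L2];R=R@ry(q[2]);p=p+R@[e,0,L3]
    R=R@rz(s4*q[3])@ry(q[4]);p=p+R@[0,0,d6];return p,R@rz(s6*q[5]+np.pi/2)
lo=np.array([-2.75,-.82,.23,-1.56,.09,-2.92]);hi=np.array([2.75,2.05,2.67,4.7,2.69,2.92])
E
python3 - <<'E'
from kin import *
D=[([-1.25255621,.480205914,1.59635218,1.6e-5,1.06511633,-.0465895599],[.23193051,-.607166,.23127324],[-3.14151,-1.77e-5,.36482]),
([.057,.787,1.801,.327,.933,-1.161],[.4969,.1545,.0062],[3.141,-.436,2.542])]
o=cur()[2];D.append((o['qpos'],o['tool_pos'],o['tcp_rot']))
for s4 in(1,-1):
  for s6 in(1,-1):
    print(s4,s6,[ (np.degrees(Ro.from_matrix(fk(q,[0]*7,s4,s6)[1].T@Ro.from_euler('xyz',r).as_matrix()).magnitude())).round(1) for q,_,r in D])
best=None
for s4 in (1,-1):
    r=least_squares(lambda k:np.concatenate([fk(q,k,s4)[0]-p for q,p,_ in D]),[.05,.4,.4,.05,.4,.25,0])
    print(s4,r.x.round(4),r.cost,np.abs(r.fun).max())
E
```

```text
1 1 [np.float64(0.0), np.float64(0.0), np.float64(0.0)]
1 -1 [np.float64(5.3), np.float64(133.0), np.float64(103.7)]
-1 1 [np.float64(0.0), np.float64(37.5), np.float64(64.4)]
-1 -1 [np.float64(5.3), np.float64(112.9), np.float64(167.7)]
1 [-5.000e-04  3.170e-01  5.978e-01  3.270e-02  4.452e-01  3.717e-01
  3.020e-02] 3.475194607690265e-08 0.00019009593650878842
-1 [ 0.1387  0.3329  0.3096 -0.0155  0.4132  0.1851  0.0911] 0.007350662357417093 0.0812654431472309
```

```bash
cat >> kin.py <<'E'
KK=[-.0005,.317,.5978,.0327,.4452,.3717,.0302]
def ik(p,R,q0):
    best=None
    for s in [q0]+[[q0[0],.6,1.8,a,.7,c] for a in(0,3.1) for c in(-1.5,0,1.5)]:
        def f(q):
            P,r=fk(q,KK,1,1);return np.r_[(P-p)*5,Ro.from_matrix(r.T@R).as_rotvec()]
        x=least_squares(f,np.clip(s,lo+.01,hi-.01),bounds=(lo,hi),xtol=1e-10)
        if best is None or x.cost<best.cost-1e-6: best=x
    return best.x.round(2),round(float(np.sqrt(2*best.cost)),4)
def pose_lean(a,dx,dz,xo=-.006,zo=.005):
    pc,Rc=lean(dx,dz);a=np.radians(a)
    return pc+Rc@[xo,0,zo],tool(Rc,[-np.sin(a),0,-np.cos(a)],[0,1,0])
def pose_end(depth,dx,dz,flip,b=0,xoff=0):  # grasp by top end, tip 'depth' below the top; b=tilt(deg)
    pc,Rc=lean(dx,dz,flip);b=np.radians(b)*(1 if not flip else 1)
    return pc+Rc@[.065-depth,0,.015+xoff],tool(Rc,[-np.cos(b),0,-np.sin(b)],[0,1,0])
E
python3 - <<'E'
from kin import *
q0=[-.46,.34,2.2,.56,.3,-1.7]
for a in(25,35,45,55):
    for d in((0,0),(.02,.09)): print(a,d,*ik(*pose_lean(a,*d),q0))
for a in(25,35,45,55): print('desk',a,*ik(*congrasp(a),[0,.8,1.8,.3,.9,-1.2]))
for b in (-20,-10,0,10,20,30):
  for flip in(False,True):
    for d in((0,0),(.02,.09)): print('end',b,flip,d,*ik(*pose_end(.04,*d,flip,b),[-.4,.4,1.6,0,1.5,1.5 if flip else -1.5]))
E
```

```text
25 (0, 0) [-0.49  0.51  2.34  2.79  0.24  1.77] 0.0
25 (0.02, 0.09) [-0.47  0.35  2.21  0.86  0.1  -2.56] 0.0
35 (0, 0) [-0.47  0.49  2.2   0.41  0.12 -2.11] 0.0
35 (0.02, 0.09) [-0.46  0.37  2.06  0.12  0.37 -1.81] 0.0
45 (0, 0) [-0.45  0.51  2.05  0.05  0.41 -1.74] 0.0
45 (0.02, 0.09) [-0.44  0.42  1.91  0.03  0.64 -1.71] 0.0
55 (0, 0) [-0.44  0.57  1.9  -0.    0.68 -1.68] 0.0
55 (0.02, 0.09) [-0.43  0.49  1.75 -0.    0.89 -1.67] 0.0
desk 25 [ 0.06  0.79  1.8   0.33  0.93 -1.16] 0.0
desk 35 [ 0.01  0.87  1.69  0.37  1.12 -1.22] 0.0
desk 45 [-0.03  0.97  1.58  0.4   1.31 -1.26] 0.0
desk 55 [-0.06  1.07  1.48  0.43  1.49 -1.28] 0.0
end -20 False (0, 0) [-0.4   1.09  1.05 -0.06  1.96 -1.64] 0.0
end -20 False (0.02, 0.09) [-0.39  1.06  0.89 -0.07  2.15 -1.65] 0.0
end -20 True (0, 0) [-0.42  0.66  1.63 -0.03  1.11  1.49] 0.0
end -20 True (0.02, 0.09) [-0.41  0.62  1.47 -0.02  1.31  1.49] 0.0
end -10 False (0, 0) [-0.4   0.98  1.18 -0.05  1.76 -1.63] 0.0
end -10 False (0.02, 0.09) [-0.4   0.95  1.03 -0.05  1.95 -1.64] 0.0
end -10 True (0, 0) [-0.41  0.76  1.48 -0.04  1.34  1.5 ] 0.0
end 
[... 391 characters left out ...]
e (0.02, 0.09) [-0.41  0.72  1.32 -0.03  1.53 -1.64] 0.0
end 10 True (0, 0) [-0.4   0.98  1.18 -0.05  1.76  1.51] 0.0
end 10 True (0.02, 0.09) [-0.4   0.95  1.03 -0.05  1.95  1.5 ] 0.0
end 20 False (0, 0) [-0.42  0.66  1.63 -0.03  1.11 -1.65] 0.0
end 20 False (0.02, 0.09) [-0.41  0.62  1.47 -0.02  1.31 -1.65] 0.0
end 20 True (0, 0) [-0.4   1.09  1.05 -0.06  1.96  1.51] 0.0
end 20 True (0.02, 0.09) [-0.39  1.06  0.89 -0.07  2.15  1.5 ] 0.0
end 30 False (0, 0) [-0.43  0.57  1.78 -0.01  0.88 -1.67] 0.0
end 30 False (0.02, 0.09) [-0.42  0.52  1.63 -0.01  1.08 -1.66] 0.0
end 30 True (0, 0) [-0.39  1.21  0.91 -0.07  2.15  1.5 ] 0.0
end 30 True (0.02, 0.09) [-0.39  1.18  0.76 -0.08  2.34  1.49] 0.0
```

```bash
python3 - <<'E'
from kin import *
z=np.load('held1.npz');h=(z['a'],z['b'])
Rc=rz(-.35);pc=np.array([.545,-.06,0.0005])
p,R,o=cur()
g0=goal_from(pc+[0,0,.13],Rc,h);g=goal_from(pc,Rc,h)
print(ik(*g0,[-.2,.4,1.9,.2,.8,-1.3]),ik(*g,[-.2,.4,1.9,.2,.8,-1.3]),g0[0],g[0])
mid=(np.array([.545,-.15,.22]),R@Ro.from_rotvec(.4*Ro.from_matrix(R.T@g0[1]).as_rotvec()).as_matrix())
P=rows(mid,6);P=rows(g0,10,*P)
P=rows(goal_from(pc+[0,0,.02],Rc,h),5,*P);rows(g,3,*P)
E
```

```text
(array([-0.21,  0.68,  1.59,  0.06,  1.31, -1.46]), 0.0) (array([-0.21,  0.84,  1.63,  0.07,  1.1 , -1.47]), 0.0) [ 0.53998526 -0.05817295  0.1367086 ] [ 0.53998526 -0.05817295  0.0067086 ]
[[0.002, 0.009, -0.01],[0.0, 3.6, 0.1]],
[[0.002, 0.009, -0.01],[0.0, 3.6, 0.1]],
[[0.003, 0.009, -0.01],[0.1, 3.6, 0.1]],
[[0.004, 0.01, -0.01],[0.0, 3.5, 0.1]],
[[0.004, 0.009, -0.009],[0.1, 3.6, 0.0]],
[[0.005, 0.01, -0.009],[0.1, 3.5, 0.1]],
end [ 0.5451 -0.1497  0.2198] err mm [-0.1 -0.3  0.2]
[[0.005, 0.008, 0.008],[0.0, 3.2, 0.1]],
[[0.004, 0.008, 0.008],[0.0, 3.2, 0.1]],
[[0.004, 0.008, 0.008],[0.0, 3.2, 0.1]],
[[0.003, 0.009, 0.009],[0.0, 3.2, 0.1]],
[[0.003, 0.008, 0.009],[0.1, 3.2, 0.1]],
[[0.002, 0.009, 0.009],[0.1, 3.2, 0.0]],
[[0.002, 0.008, 0.009],[0.0, 3.3, 0.1]],
[[0.001, 0.009, 0.009],[0.1, 3.2, 0.0]],
[[0.001, 0.008, 0.009],[0.0, 3.3, 0.1]],
[[0.0, 0.009, 0.008],[0.1, 3.2, 0.0]],
end [ 0.5401 -0.0582  0.1368] err mm [-0.2 -0.  -0.1]
[[-0.009, 0.0, 0.02],[0.0, 0.0, 0.0]],
[[-0.009, 0.0, 0.02],[0.0, 0.0, 0.0]],
[[-0.009, 0.0, 0.02],[0.0, 0.0, 0.0]],
[[-0.01, 0.0, 0.02],[0.0, 0.0, 0.0]],
[[-0.009, 0.0, 0.02],[0.0, 0.0, 0.0]],
end [ 0.5397 -0.058   0.0267] err mm [ 0.3 -0.1 -0. ]
[[-0.003, 0.0, 0.006],[0.0, 0.0, 0.0]],
[[-0.003, 0.0, 0.006],[0.0, 0.0, 0.0]],
[[-0.003, 0.0, 0.006],[0.0, 0.0, 0.0]],
end [ 0.5402 -0.0582  0.0066] err mm [-0.2  0.1  0.1]
```

Emit:
{"op": "step_arm", "data": {
  "commands": [
    [[0.002,0.009,-0.01],[0,3.6,0.1]],
    [[0.002,0.009,-0.01],[0,3.6,0.1]],
    [[0.003,0.009,-0.01],[0.1,3.6,0.1]],
    [[0.004,0.01,-0.01],[0,3.5,0.1]],
    [[0.004,0.009,-0.009],[0.1,3.6,0]],
    [[0.005,0.01,-0.009],[0.1,3.5,0.1]],
    [[0.005,0.008,0.008],[0,3.2,0.1]],
    [[0.004,0.008,0.008],[0,3.2,0.1]]
  ]
}}

```text
t: 9.1
tool_pos: [0.5458, -0.1345, 0.2009]
tcp_rot: [3.133, 0.043, 2.802]
force: [-0.3, 0.9, -2.0]
gripper_width: 0.0589
grasp_force: 65.3
```

Emit:
{"op": "step_arm", "data": {
  "commands": [
    [[0.004,0.008,0.008],[0,3.2,0.1]],
    [[0.003,0.009,0.009],[0,3.2,0.1]],
    [[0.003,0.008,0.009],[0.1,3.2,0.1]],
    [[0.002,0.009,0.009],[0.1,3.2,0]],
    [[0.002,0.008,0.009],[0,3.3,0.1]],
    [[0.001,0.009,0.009],[0.1,3.2,0]],
    [[0.001,0.008,0.009],[0,3.3,0.1]],
    [[0,0.009,0.008],[0.1,3.2,0]]
  ]
}}

```text
t: 9.9
tool_pos: [0.5436, -0.0615, 0.1334]
tcp_rot: [-3.139, -0.408, 2.795]
force: [0.1, 0.8, -2.3]
gripper_width: 0.0592
grasp_force: 65.3
```

```bash
python3 - <<'E'
from kin import *
z=np.load('held1.npz');h=(z['a'],z['b'])
Rc=rz(-.35);pc=np.array([.545,-.06,0.0005]);print(cur()[0])
P=rows(goal_from(pc+[0,0,.02],Rc,h),5);rows(goal_from(pc,Rc,h),3,*P)
E
```

```text
[ 0.54362163 -0.06154932  0.13339899]
[[-0.008, 0.0, 0.02],[-0.1, 0.3, 0.0]],
[[-0.008, 0.001, 0.02],[0.0, 0.3, 0.0]],
[[-0.008, 0.0, 0.02],[-0.1, 0.3, 0.1]],
[[-0.008, 0.001, 0.02],[0.0, 0.3, 0.0]],
[[-0.007, 0.0, 0.019],[-0.1, 0.4, 0.1]],
end [ 0.5399 -0.0582  0.0271] err mm [ 0.1  0.  -0.4]
[[-0.003, 0.0, 0.006],[0.0, 0.0, 0.0]],
[[-0.003, 0.0, 0.006],[0.0, 0.0, 0.0]],
[[-0.003, 0.0, 0.006],[0.0, 0.0, 0.0]],
end [ 0.5404 -0.0584  0.007 ] err mm [-0.5  0.2 -0.3]
```

Emit:
{"op": "step_arm", "data": {
  "commands": [
    [[-0.008,0,0.02],[-0.1,0.3,0]],
    [[-0.008,0.001,0.02],[0,0.3,0]],
    [[-0.008,0,0.02],[-0.1,0.3,0.1]],
    [[-0.008,0.001,0.02],[0,0.3,0]],
    [[-0.007,0,0.019],[-0.1,0.4,0.1]],
    [[-0.003,0,0.005],[0,0,0]],
    [[0,0,0],[0,0,0]],
    [[0,0,0],[0,0,0]]
  ]
}}

```text
t: 10.7
tool_pos: [0.5418, -0.0557, 0.0217]
tcp_rot: [3.131, -0.434, 2.798]
force: [0.0, 0.1, -2.2]
gripper_width: 0.0586
grasp_force: 65.3
```

```bash
python3 - <<'E'
from kin import *
z=np.load('held1.npz');h=(z['a'],z['b'])
Rc=rz(-.35);pc=np.array([.545,-.06,0.0003]);p,R,_=cur();print(p)
print((p+R@h[0]).round(4),(R@h[1]).round(3)[2])
rows(goal_from(pc,Rc,h),4)
E
```

```text
[ 0.54179712 -0.05567322  0.02169823]
[ 0.5468 -0.0574  0.0155] [0.001 0.009 1.   ]
[[-0.001, -0.001, 0.004],[0.1, 0.0, 0.1]],
[[-0.002, -0.001, 0.003],[0.1, 0.0, 0.1]],
[[-0.001, -0.001, 0.004],[0.1, 0.0, 0.1]],
[[-0.002, 0.0, 0.003],[0.1, 0.1, 0.0]],
end [ 0.5404 -0.0583  0.0065] err mm [-0.4  0.1  0.1]
```

Emit:
{"op": "step_arm", "data": {
  "commands": [
    [[-0.001,-0.001,0.004],[0.1,0,0.1]],
    [[-0.002,-0.001,0.003],[0.1,0,0.1]],
    [[-0.001,0,0.004],[0.1,0,0.1]],
    [[-0.001,0,0.002],[0.1,0,0]],
    [[-0.001,0,0.001],[0,0,0]],
    [[0,0,0],[0,0,0]],
    [[0,0,0],[0,0,0]],
    [[0,0,0],[0,0,0]]
  ]
}}

```text
t: 11.5
tool_pos: [0.5397, -0.0566, 0.0062]
tcp_rot: [3.14, -0.437, 2.793]
force: [-2.8, 1.1, 8.4]
gripper_width: 0.059
grasp_force: 66.3
```

```bash
python3 - <<'E'
from kin import *
z=np.load('held1.npz');h=(z['a'],z['b'])
p,R,o=cur();pc=p+R@h[0];Rc=R@h[1];print(p,pc.round(4),Rc.round(3),o['force'])
th=np.arctan2(Rc[1,0],Rc[0,0]);print(th)
CO.update(x=pc[0],y=pc[1],th=th)
g=congrasp(40,-.006,.009);back=g[0]-g[1][:,2]*.05,g[1]
print(ik(*g,[-.2,.8,1.6,0,1.2,-1.4]))
P=(p-R[:,2]*.055,R);rows(back,6,*P)
E
```

```text
[ 0.53969996 -0.05663964  0.00624704] [ 0.5447 -0.0585  0.    ] [[ 0.939  0.343  0.001]
 [-0.343  0.939 -0.002]
 [-0.001  0.001  1.   ]] [-2.84596613  1.13892452  8.38030836]
-0.34994819139760897
(array([-0.22,  0.99,  1.41,  0.09,  1.43, -1.48]), 0.0)
[[-0.002, 0.0, 0.001],[0.0, 2.5, 0.0]],
[[-0.002, 0.0, 0.001],[0.0, 2.5, 0.0]],
[[-0.002, 0.0, 0.0],[0.0, 2.5, 0.0]],
[[-0.002, 0.0, 0.001],[0.0, 2.5, 0.0]],
[[-0.002, 0.0, 0.0],[0.0, 2.5, 0.0]],
[[-0.001, 0.0, 0.0],[0.1, 2.5, 0.1]],
end [ 0.5691 -0.0674  0.0478] err mm [ 0.2  0.  -0.5]
```

Emit:
{"op": "step_arm", "data": {
  "commands": [
    [[0,0,0],[0,0,0]],
    [[0,0,0],[0,0,0]],
    [[0,0,0],[0,0,0]],
    [[0,0,0],[0,0,0]],
    [[0,0,0],[0,0,0]],
    [[0,0,-0.015],[0,0,0]],
    [[0,0,-0.02],[0,0,0]],
    [[0,0,-0.02],[0,0,0]]
  ],
  "fingers": 1
}}

```text
t: 12.3
tool_pos: [0.5621, -0.0649, 0.056]
tcp_rot: [3.139, -0.436, 2.793]
force: [-0.2, 0.8, 0.4]
gripper_width: 0.0853
grasp_force: 0.0
```

Emit:
{"op": "step_arm", "data": {
  "commands": [
    [[-0.002,0,0.001],[0,2.5,0]],
    [[-0.002,0,0.001],[0,2.5,0]],
    [[-0.002,0,0],[0,2.5,0]],
    [[-0.002,0,0.001],[0,2.5,0]],
    [[-0.002,0,0],[0,2.5,0]],
    [[-0.001,0,0],[0.1,2.5,0.1]],
    [[0,0,0],[0,0,0]],
    [[0,0,0],[0,0,0]]
  ]
}}

```text
t: 13.1
tool_pos: [0.5695, -0.0676, 0.0469]
tcp_rot: [-3.141, -0.697, 2.791]
force: [0.3, 1.2, 0.2]
gripper_width: 0.0851
grasp_force: 0.0
```

```bash
python3 - <<'E'
from ov import *
CO.update(x=.5447,y=-.0585,th=-.35)
p,R,o=cur();print(p,o['qpos'].round(2))
overlay('wrist','w3',[(conbox(np.array([CO['x'],CO['y'],0]),Ro.from_euler('z',-.35).as_matrix()),(255,0,255))],None,1)
rows(congrasp(40,-.006,.009),5)
E
```

```text
[ 0.56948394 -0.06756221  0.04691466] [-0.22  0.98  1.32  0.08  1.54 -1.48]
[[0.0, 0.0, 0.01],[0.0, 0.0, 0.0]],
[[0.0, 0.0, 0.01],[0.0, 0.0, 0.0]],
[[0.0, 0.0, 0.01],[0.0, 0.0, 0.0]],
[[0.0, 0.0, 0.01],[0.0, 0.1, 0.0]],
[[0.0, 0.0, 0.01],[0.0, 0.0, 0.0]],
end [ 0.5394 -0.0565  0.009 ] err mm [-0.3  0.1  0. ]
```

View pics/w3.png

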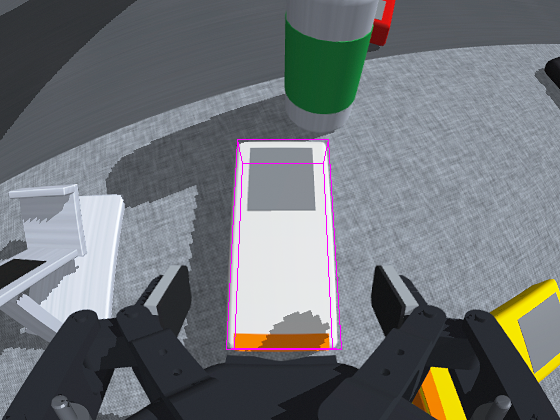

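The console lies as computed, and the outline coincides with it (corners at (238,140), (328,140), (340,348) and (227,348)). I'll go in and grip.

Emit:
{"op": "step_arm", "data": {
  "commands": [
    [[0,0,0.01],[0,0,0]],
    [[0,0,0.01],[0,0,0]],
    [[0,0,0.01],[0,0,0]],
    [[0,0,0.01],[0,0,0]],
    [[0,0,0.006],[0,0,0]],
    [[0,0,0.004],[0,0,0]],
    [[0,0,0],[0,0,0]],
    [[0,0,0],[0,0,0]]
  ]
}}

```text
t: 13.95
tool_pos: [0.5397, -0.0567, 0.0091]
tcp_rot: [-3.141, -0.697, 2.791]
force: [0.9, -0.3, -0.4]
gripper_width: 0.0856
grasp_force: 0.0
```

Emit:
{"op": "step_arm", "data": {
  "commands": [
    [[0,0,0],[0,0,0]],
    [[0,0,0],[0,0,0]],
    [[0,0,0],[0,0,0]],
    [[0,0,0],[0,0,0]],
    [[0,0,0],[0,0,0]],
    [[0,0,0],[0,0,0]],
    [[0,0,0],[0,0,0]],
    [[0,0,0],[0,0,0]]
  ],
  "fingers": 0,
  "force": 70
}}

```text
t: 14.75
tool_pos: [0.5401, -0.0567, 0.0095]
tcp_rot: [-3.141, -0.696, 2.791]
force: [3.0, -1.0, 5.8]
gripper_width: 0.0587
grasp_force: 75.9
```

```bash
python3 - <<'E'
from kin import *
p,R,o=cur();print(p,o['qpos'].round(3),o['gripper_width'],o['force'])
Rc=rz(-.35);pc=np.array([.5447,-.0585,0]);e=R[:,1]@(p-pc);print(e);pc=pc+R[:,1]*e
h=held(pc,Rc,p,R);np.savez('held1.npz',a=h[0],b=h[1]);print(h[0].round(4))
P=rows((p+[0,0,.16],R),6)
g=goal_from(*lean(.015,.07),h);print('pre',g[0],ik(*g,[-.46,.34,2.0,.1,.4,-1.7]),ik(*goal_from(*lean(.0,.0),h),[-.46,.34,2.0,.1,.4,-1.7]))
rows(g,18,*P)
E
```

```text
[ 0.54008385 -0.05674577  0.00951352] [-0.218  0.99   1.41   0.085  1.434 -1.481] 0.05868949850773803 [ 2.96551328 -1.02154558  5.83878205]
6.205397451546259e-05
[-0.0099  0.      0.0041]
[[0.017, 0.0, -0.02],[0.0, 0.0, 0.0]],
[[0.017, 0.0, -0.021],[0.0, 0.0, 0.0]],
[[0.017, 0.0, -0.02],[0.0, 0.0, 0.0]],
[[0.017, 0.0, -0.021],[0.0, 0.0, 0.0]],
[[0.017, 0.0, -0.02],[0.0, 0.0, 0.0]],
[[0.018, 0.0, -0.021],[0.0, 0.0, 0.0]],
end [ 0.5399 -0.0567  0.1699] err mm [ 0.1 -0.1 -0.4]
pre [ 0.55660365 -0.22308419  0.15060109] (array([-0.45,  0.4 ,  2.02,  0.07,  0.46, -1.76]), 0.0) (array([-0.46,  0.49,  2.13,  0.13,  0.27, -1.83]), 0.0)
[[-0.004, -0.008, -0.002],[0.0, -3.1, -0.1]],
[[-0.004, -0.008, -0.002],[0.0, -3.1, -0.1]],
[[-0.004, -0.008, -0.001],[0.0, -3.0, -0.1]],
[[-0.004, -0.008, -0.001],[0.0, -3.1, -0.1]],
[[-0.004, -0.009, -0.001],[0.0, -3.0, -0.1]],
[[-0.004, -0.008, -0.001],[0.0, -3.1, -0.1]],
[[-0.004, -0.009, 0.0],[0.0, -3.0, -0.1]],
[[-0.004, -0.008, 0.0],[0.0, -3.1, -0.1]],
[[-0.004, -0.009, 0.0],[0.0, -3.0, -0.1]],
[[-0.004, -0.008, 0.0],[0.0, -3.1, -0.1]],
[[-0.004, -0.009, 0.0],[0.0, -3.0, -0.1]],
[[-0.004, -0.009, 0.001],[0.1, -3.1, -0.1]],
[[-0.004, -0.008, 0.001],[0.0, -3.0, 0.0]],
[[-0.004, -0.009, 0.001],[0.1, -3.1, -0.1]],
[[-0.004, -0.008, 0.001],[0.0, -3.0, 0.0]],
[[-0.004, -0.009, 0.001],[0.1, -3.1, -0.1]],
[[-0.003, -0.008, 0.002],[0.0, -3.0, 0.0]],
[[-0.004, -0.009, 0.002],[0.1, -3.1, -0.1]],
end [ 0.557  -0.2237  0.1502] err mm [-0.4  0.6  0.4]
```

Emit:
{"op": "step_arm", "data": {
  "commands": [
    [[0.017,0,-0.02],[0,0,0]],
    [[0.017,0,-0.021],[0,0,0]],
    [[0.017,0,-0.02],[0,0,0]],
    [[0.017,0,-0.021],[0,0,0]],
    [[0.017,0,-0.02],[0,0,0]],
    [[0.018,0,-0.021],[0,0,0]],
    [[-0.004,-0.008,-0.002],[0,-3.1,-0.1]],
    [[-0.004,-0.008,-0.002],[0,-3.1,-0.1]]
  ]
}}

```text
t: 15.55
tool_pos: [0.5429, -0.0749, 0.1681]
tcp_rot: [3.139, -0.586, 2.796]
force: [-0.2, -0.2, -1.9]
gripper_width: 0.0589
grasp_force: 75.3
```

Emit:
{"op": "step_arm", "data": {
  "commands": [
    [[-0.004,-0.008,-0.001],[0,-3.0,-0.1]],
    [[-0.004,-0.008,-0.001],[0,-3.1,-0.1]],
    [[-0.004,-0.009,-0.001],[0,-3.0,-0.1]],
    [[-0.004,-0.008,-0.001],[0,-3.1,-0.1]],
    [[-0.004,-0.009,0],[0,-3.0,-0.1]],
    [[-0.004,-0.008,0],[0,-3.1,-0.1]],
    [[-0.004,-0.009,0],[0,-3.0,-0.1]],
    [[-0.004,-0.008,0],[0,-3.1,-0.1]]
  ]
}}

```text
t: 16.35
tool_pos: [0.5492, -0.1485, 0.1585]
tcp_rot: [3.135, -0.161, 2.808]
force: [1.0, -0.9, -2.8]
gripper_width: 0.0591
grasp_force: 75.3
```

Emit:
{"op": "step_arm", "data": {
  "commands": [
    [[-0.004,-0.009,0],[0,-3.0,-0.1]],
    [[-0.004,-0.009,0.001],[0.1,-3.1,-0.1]],
    [[-0.004,-0.008,0.001],[0,-3.0,0]],
    [[-0.004,-0.009,0.001],[0.1,-3.1,-0.1]],
    [[-0.004,-0.008,0.001],[0,-3.0,0]],
    [[-0.004,-0.009,0.001],[0.1,-3.1,-0.1]],
    [[-0.003,-0.008,0.002],[0,-3.0,0]],
    [[-0.004,-0.009,0.002],[0.1,-3.1,-0.1]]
  ]
}}

```text
t: 17.15
tool_pos: [0.5564, -0.2238, 0.1499]
tcp_rot: [-3.141, 0.265, 2.815]
force: [-0.4, 0.7, -1.0]
gripper_width: 0.0591
grasp_force: 75.3
```

```bash
python3 - <<'E'
from ov import *
z=np.load('held1.npz');h=(z['a'],z['b'])
p,R,o=cur();print(p.round(4),o['qpos'].round(2),o['force'],o['gripper_width'])
pc=p+R@h[0];Rc=R@h[1]
B=stboxes()+[(conbox(pc,Rc),(255,0,255))]
a=overlay('scene','s4',B,(150,190,290,330),3)
b=overlay('wrist','w4',B,(130,0,430,420),1)
cv2.imwrite('pics/m4.png',np.hstack([a,b]))
P=rows(goal_from(*lean(.003,.02),h),8)
P=rows(goal_from(*lean(.003,.003),h),6,*P);rows(goal_from(*lean(.0,.0),h),2,*P)
E
```

```text
[ 0.5564 -0.2238  0.1499] [-0.45  0.4   2.02  0.07  0.45 -1.76] [-0.36490859  0.72725433 -1.00594094] 0.05908928077066413
[[0.004, 0.0, 0.005],[0.0, 0.0, 0.0]],
[[0.004, 0.0, 0.005],[0.0, 0.0, 0.0]],
[[0.004, 0.0, 0.005],[0.0, 0.0, 0.0]],
[[0.003, 0.0, 0.005],[0.0, 0.0, 0.0]],
[[0.004, 0.0, 0.005],[0.0, 0.0, 0.0]],
[[0.003, 0.0, 0.005],[0.0, 0.0, 0.0]],
[[0.004, 0.001, 0.005],[0.0, 0.0, 0.0]],
[[0.003, 0.0, 0.005],[0.0, -0.1, 0.0]],
end [ 0.5387 -0.2171  0.1032] err mm [ 0.   0.1 -0.4]
[[0.002, 0.0, 0.002],[0.0, 0.0, 0.0]],
[[0.002, 0.0, 0.002],[0.0, 0.0, 0.0]],
[[0.002, 0.0, 0.002],[0.0, 0.0, 0.0]],
[[0.002, 0.0, 0.002],[0.0, 0.0, 0.0]],
[[0.003, 0.0, 0.002],[0.0, 0.0, 0.0]],
[[0.002, 0.0, 0.001],[0.0, 0.0, 0.0]],
end [ 0.5296 -0.214   0.0892] err mm [-0.   0.1 -0.3]
[[0.0, 0.0, 0.002],[0.0, 0.0, 0.0]],
[[0.001, 0.0, 0.003],[0.0, 0.0, 0.0]],
end [ 0.5299 -0.2141  0.0841] err mm [ 0.3 -0.   0.6]
```

View pics/m4.png

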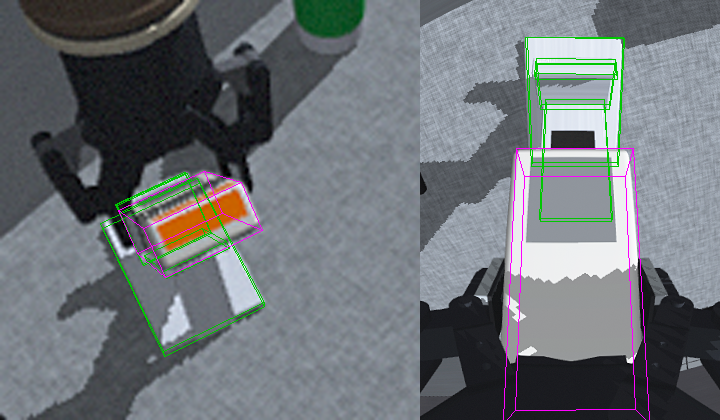

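The overlay confirms alignment: the console is centred over the cradle and the outlines agree. I'll lower it into the cradle.

Emit:
{"op": "step_arm", "data": {
  "commands": [
    [[0.004,0,0.005],[0,0,0]],
    [[0.004,0,0.005],[0,0,0]],
    [[0.004,0,0.005],[0,0,0]],
    [[0.003,0,0.005],[0,0,0]],
    [[0.004,0,0.005],[0,0,0]],
    [[0.003,0,0.005],[0,0,0]],
    [[0.004,0.001,0.005],[0,0,0]],
    [[0.003,0,0.005],[0,-0.1,0]]
  ]
}}

```text
t: 18.05
tool_pos: [0.54, -0.2168, 0.103]
tcp_rot: [-3.141, 0.264, 2.815]
force: [-0.2, 0.6, -1.9]
gripper_width: 0.0588
grasp_force: 75.3
```

Emit:
{"op": "step_arm", "data": {
  "commands": [
    [[0.002,0,0.002],[0,0,0]],
    [[0.002,0,0.002],[0,0,0]],
    [[0.002,0,0.002],[0,0,0]],
    [[0.002,0,0.002],[0,0,0]],
    [[0.002,0,0.002],[0,0,0]],
    [[0.001,0,0.001],[0,0,0]],
    [[0,0,0],[0,0,0]],
    [[0,0,0],[0,0,0]]
  ]
}}

```text
t: 18.85
tool_pos: [0.5329, -0.2145, 0.0901]
tcp_rot: [-3.141, 0.265, 2.815]
force: [0.0, 0.5, -1.2]
gripper_width: 0.059
grasp_force: 75.3
```

```bash
cat > where.py <<'E'
from ov import *
import sys
z=np.load(sys.argv[1]);h=(z['a'],z['b'])
p,R,o=cur();Rk,pk=cradle();pc=p+R@h[0]
print('cradle xyz mm',(Rk.T@(pc-pk)*1000).round(1),'tool axes (cols) in cradle',(Rk.T@R).round(2).tolist(),o['force'].round(1),o['gripper_width'])
E
python3 where.py held1.npz
```

```text
cradle xyz mm [ 0.9 -0.5 71. ] tool axes (cols) in cradle [[0.64, 0.0, -0.77], [0.0, -1.0, 0.0], [-0.77, -0.0, -0.64]] [ 0.   0.5 -1.2] 0.05898359824682951
```

Emit:
{"op": "step_arm", "data": {
  "commands": [
    [[0.001,0,0.001],[0,0,0]],
    [[0.001,0,0.001],[0,0,0]],
    [[0.001,0,0.001],[0,0,0]],
    [[0.001,0,0.001],[0,0,0]],
    [[0,0,0.001],[0,0,0]],
    [[0,0,0],[0,0,0]],
    [[0,0,0],[0,0,0]],
    [[0,0,0],[0,0,0]]
  ]
}}

```text
t: 19.65
tool_pos: [0.5306, -0.2137, 0.0842]
tcp_rot: [-3.141, 0.265, 2.815]
force: [1.3, -1.3, -0.8]
gripper_width: 0.0588
grasp_force: 75.5
```

```bash
python3 where.py held1.npz
```

```text
cradle xyz mm [-0.4 -0.5 64.7] tool axes (cols) in cradle [[0.64, 0.0, -0.77], [0.0, -1.0, 0.0], [-0.77, -0.0, -0.64]] [ 1.3 -1.3 -0.8] 0.05883349396112991
```

Emit:
{"op": "step_arm", "data": {
  "commands": [
    [[0.001,0,0.001],[0,0,0]],
    [[0,0,0],[0,0,0]],
    [[0.001,0,0.001],[0,0,0]],
    [[0,0,0],[0,0,0]],
    [[0,0,0],[0,0,0]],
    [[0,0,0],[0,0,0]],
    [[0,0,0],[0,0,0]],
    [[0,0,0],[0,0,0]]
  ]
}}

```text
t: 20.45
tool_pos: [0.5308, -0.2139, 0.084]
tcp_rot: [-3.141, 0.269, 2.815]
force: [-6.8, 6.5, 40.7]
gripper_width: 0.0588
grasp_force: 80.2
```

```bash
python3 where.py held1.npz
```

```text
cradle xyz mm [-0.7 -0.5 64.8] tool axes (cols) in cradle [[0.64, -0.0, -0.77], [0.0, -1.0, 0.0], [-0.77, -0.0, -0.64]] [-6.8  6.5 40.7] 0.0588225823266443
```

Emit:
{"op": "step_arm", "data": {
  "commands": [
    [[-0.001,0,-0.001],[0,0,0]],
    [[0,0,0],[0,0,0]],
    [[0,0,0],[0,0,0]],
    [[0,0,0],[0,0,0]],
    [[0,0,0],[0,0,0]],
    [[0,0,0],[0,0,0]],
    [[0,0,0],[0,0,0]],
    [[0,0,0],[0,0,0]]
  ]
}}

```text
t: 21.25
tool_pos: [0.5307, -0.2138, 0.0841]
tcp_rot: [-3.141, 0.267, 2.815]
force: [-2.3, 1.7, 16.8]
gripper_width: 0.0588
grasp_force: 77.8
```

Emit:
{"op": "step_arm", "data": {
  "commands": [
    [[0,0,0],[0,0,0]],
    [[0,0,0],[0,0,0]],
    [[0,0,0],[0,0,0]],
    [[0,0,0],[0,0,0]],
    [[0,0,0],[0,0,0]],
    [[0,0,0],[0,0,0]],
    [[0,0,-0.01],[0,0,0]],
    [[0,0,-0.01],[0,0,0]]
  ],
  "fingers": 1
}}

```text
t: 22.05
tool_pos: [0.5244, -0.2116, 0.1027]
tcp_rot: [-3.141, 0.264, 2.815]
force: [0.9, 0.2, -0.4]
gripper_width: 0.0858
grasp_force: 0.0
```

Emit:
{"op": "step_arm", "data": {
  "commands": [
    [[0,0,-0.015],[0,0,0]],
    [[0,0,-0.02],[0,0,0]],
    [[0,0,-0.02],[0,0,0]],
    [[0,0,-0.02],[0,0,0]],
    [[0,0,-0.01],[0,0,0]],
    [[0,0,0],[0,0,0]],
    [[0,0,0],[0,0,0]],
    [[0,0,0],[0,0,0]]
  ]
}}

```text
t: 22.85
tool_pos: [0.5035, -0.2045, 0.1835]
tcp_rot: [-3.141, 0.263, 2.815]
force: [-0.9, 0.3, 0.3]
gripper_width: 0.0856
grasp_force: 0.0
```

```bash
python3 - <<'E'
from ov import *
from kin import pose_end,ik
p,R,o=cur();Rk,pk=cradle();print((Rk.T@(p-pk)*1000).round(1),o['force'].round(1))
B=stboxes()+[(conbox(*lean(0,0)),(255,0,255))]
a=overlay('scene','s5',B,(150,190,290,330),3)
b=overlay('wrist','w5',B,(130,0,430,420),1)
cv2.imwrite('pics/m5.png',np.hstack([a,b]))
g=pose_end(-.06,0,0,False);print(ik(*g,[-.4,.8,1.2,0,1.7,-1.6]))
P=rows(g,16)
E
```

```text
[ 89.5  -0.6 124.8] [-0.9  0.3  0.3]
(array([-0.4 ,  0.87,  1.1 , -0.04,  1.78, -1.64]), 0.0)
[[-0.006, 0.0, 0.001],[0.0, 3.1, 0.0]],
[[-0.006, 0.0, 0.001],[0.0, 3.1, 0.0]],
[[-0.006, 0.0, 0.0],[0.0, 3.1, 0.0]],
[[-0.006, 0.0, 0.0],[0.0, 3.1, 0.0]],
[[-0.006, 0.0, 0.0],[0.0, 3.1, 0.0]],
[[-0.006, 0.0, -0.001],[0.0, 3.1, 0.0]],
[[-0.006, 0.0, -0.001],[0.0, 3.1, 0.0]],
[[-0.006, 0.0, -0.001],[0.0, 3.2, 0.0]],
[[-0.006, 0.0, -0.002],[0.0, 3.1, 0.0]],
[[-0.006, 0.0, -0.002],[0.0, 3.2, 0.0]],
[[-0.006, 0.0, -0.003],[0.0, 3.1, 0.0]],
[[-0.006, 0.0, -0.003],[0.0, 3.2, 0.0]],
[[-0.005, 0.0, -0.003],[0.0, 3.1, 0.0]],
[[-0.005, 0.0, -0.003],[0.0, 3.2, 0.0]],
[[-0.005, 0.0, -0.004],[0.0, 3.1, 0.0]],
[[-0.006, -0.001, -0.004],[0.0, 3.2, 0.0]],
end [ 0.597  -0.2371  0.1944] err mm [-0.5  0.5 -0.1]
```

View pics/m5.png

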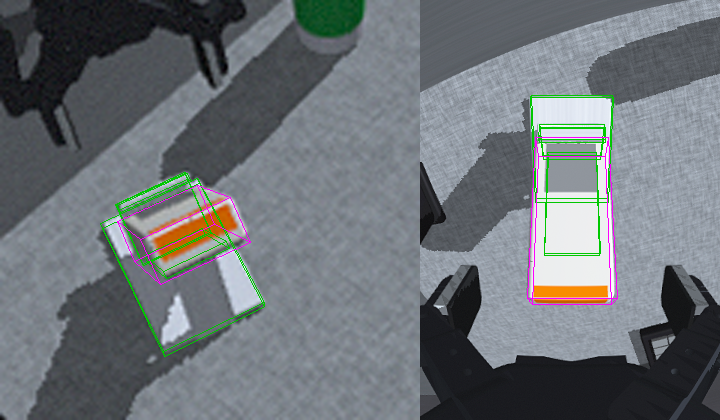

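```bash
cat > leanfit.py <<'E'
from ov import *
import fit as F
def run(flip,boxes=1,cams=('scene','wrist')):
    Rk,pk=cradle();C={};M={}
    for n in cams:
        C[n]=viewer.get_calibration(n);snap(n)
        pc,Rc=lean(0,0,flip);c0=(wproj if n=='wrist' else proj)(C[n],pc+Rc@[0.03,0,.015])[0]
        ms=[m for m in masks_of('console',n) if m['bbox'][0]-3<c0[0]<m['bbox'][2]+3 and m['bbox'][1]-3<c0[1]<m['bbox'][3]+3]
        if not ms: print('no',n);continue
        M[n]=cv2.resize(ms[0]['pixels'].astype(np.uint8),None,fx=2,fy=2,interpolation=0);print(n,ms[0]['p'],ms[0]['bbox'])
    def conf(v):
        pc,Rc=lean(0,0,flip);Q=Rk@Ro.from_euler('xy',[v[3],v[4]]).as_matrix()@Rk.T
        corner=pk+Rk@[v[0],v[1],v[2]];return corner+Q@(pc-pk),Q@Rc
    def f(v):
        B=conbox(*conf(v));s=0
        for n,m in M.items():
            q=np.zeros((840,1120),np.uint8);u=(wproj if n=='wrist' else proj)(C[n],B)
            cv2.fillConvexPoly(q,cv2.convexHull(((u+.5)*16).round().astype(np.int32)),1,shift=3)
            s+=1-(q&m).sum()/(q|m).sum()
        return s
    r=F.differential_evolution(f,[(-.008,.012),(-.012,.012),(-.006,.01),(-.15,.15),(-.25,.25)],seed=2,maxiter=50,popsize=10)
    print('dx dy dz mm',(r.x[:3]*1000).round(1),'spin,tilt deg',np.degrees(r.x[3:]).round(1),round(r.fun,3),'nominal',round(f([0]*5),3))
    return r.x
if __name__=='__main__': 
    import sys;run(sys.argv[1]=='1')
E
python3 leanfit.py 0
```

```text
scene 0.91 [194.1, 252.2, 230.4, 283.9]
wrist 0.84 [235.7, 142.5, 324.7, 301.1]
dx dy dz mm [-1.8 -0.3 -0.2] spin,tilt deg [-0.4  1.4] 0.136 nominal 0.172
```

Emit:
{"op": "step_arm", "data": {
  "commands": [
    [[-0.006,0,0.001],[0,3.1,0]],
    [[-0.006,0,0.001],[0,3.1,0]],
    [[-0.006,0,0],[0,3.1,0]],
    [[-0.006,0,0],[0,3.1,0]],
    [[-0.006,0,0],[0,3.1,0]],
    [[-0.006,0,-0.001],[0,3.1,0]],
    [[-0.006,0,-0.001],[0,3.1,0]],
    [[-0.006,0,-0.001],[0,3.2,0]]
  ]
}}

```text
t: 23.95
tool_pos: [0.5496, -0.2201, 0.1888]
tcp_rot: [-3.141, -0.172, 2.815]
force: [0.5, -0.2, -1.0]
gripper_width: 0.0855
grasp_force: 0.0
```

Emit:
{"op": "step_arm", "data": {
  "commands": [
    [[-0.006,0,-0.002],[0,3.1,0]],
    [[-0.006,0,-0.002],[0,3.2,0]],
    [[-0.006,0,-0.003],[0,3.1,0]],
    [[-0.006,0,-0.003],[0,3.2,0]],
    [[-0.005,0,-0.003],[0,3.1,0]],
    [[-0.005,0,-0.003],[0,3.2,0]],
    [[-0.005,0,-0.004],[0,3.1,0]],
    [[-0.006,-0.001,-0.004],[0,3.2,0]]
  ]
}}

```text
t: 24.75
tool_pos: [0.5975, -0.2373, 0.1951]
tcp_rot: [-3.141, -0.612, 2.815]
force: [-0.4, -0.8, 0.9]
gripper_width: 0.0854
grasp_force: 0.0
```

```bash
python3 - <<'E'
from ov import *
from kin import pose_end
p,R,o=cur();Rk,pk=cradle();print((Rk.T@(p-pk)*1000).round(1),o['qpos'].round(2))
B=stboxes()+[(conbox(*lean(0,0)),(255,0,255))]
overlay('wrist','w6',B,None,1)
P=rows(pose_end(.045,0,0,False),8)
E
```

```text
[ 14.6   0.3 191.4] [-0.4   0.87  1.09 -0.04  1.79 -1.64]
[[0.0, 0.0, 0.013],[0.0, 0.0, 0.0]],
[[0.0, 0.0, 0.013],[0.0, -0.1, 0.0]],
[[0.0, 0.0, 0.013],[0.0, 0.0, 0.0]],
[[0.0, 0.0, 0.013],[0.0, -0.1, 0.0]],
[[0.0, 0.0, 0.013],[0.0, 0.0, 0.0]],
[[0.0, 0.0, 0.013],[0.0, -0.1, 0.0]],
[[0.001, 0.0, 0.014],[0.0, 0.0, 0.0]],
[[0.0, 0.0, 0.013],[0.0, -0.1, 0.0]],
end [ 0.5399 -0.2179  0.1083] err mm [-0.4  0.6 -0.1]
```

View pics/w6.png

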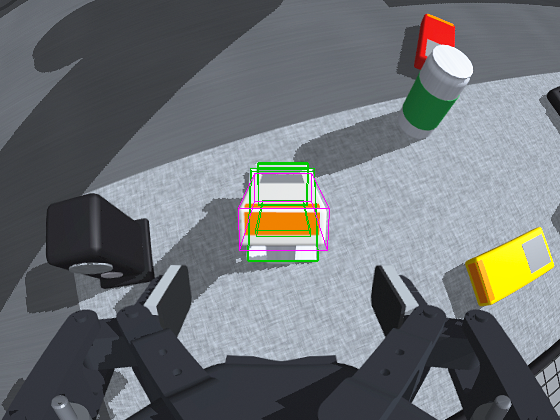

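Seen end-on, the top end (orange strip at (283,220)) agrees with the model to about 2 mm and sits between the fingers. I'll go down and grip.

Emit:
{"op": "step_arm", "data": {
  "commands": [
    [[0,0,0.016],[0,0,0]],
    [[0,0,0.018],[0,-0.1,0]],
    [[0,0,0.018],[0,0,0]],
    [[0,0,0.017],[0,-0.1,0]],
    [[0,0,0.014],[0,0,0]],
    [[0,0,0.011],[0,-0.1,0]],
    [[0,0,0.007],[0,0,0]],
    [[0,0,0.004],[0,0,0]]
  ]
}}

```text
t: 25.6
tool_pos: [0.5402, -0.218, 0.1088]
tcp_rot: [-3.141, -0.605, 2.815]
force: [0.4, 0.0, -0.0]
gripper_width: 0.0854
grasp_force: 0.0
```

Emit:
{"op": "step_arm", "data": {
  "commands": [
    [[0,0,0],[0,0,0]],
    [[0,0,0],[0,0,0]],
    [[0,0,0],[0,0,0]],
    [[0,0,0],[0,0,0]],
    [[0,0,0],[0,0,0]],
    [[0,0,0],[0,0,0]],
    [[0,0,0],[0,0,0]],
    [[0,0,0],[0,0,0]]
  ],
  "fingers": 0,
  "force": 80
}}

```text
t: 26.4
tool_pos: [0.541, -0.2182, 0.1097]
tcp_rot: [-3.141, -0.603, 2.815]
force: [2.5, 0.7, 6.4]
gripper_width: 0.0589
grasp_force: 86.4
```

```bash
python3 - <<'E'
from kin import *
p,R,o=cur();Rk,pk=cradle();print((Rk.T@(p-pk)*1000).round(1),(Rk.T@R).round(3).tolist(),o['force'].round(1),o['qpos'].round(2))
pc,Rc=lean(0,0);pc=pc+R[:,1]*(R[:,1]@(p-pc));h=held(pc,Rc,p,R);np.savez('held2.npz',a=h[0],b=h[1]);print(h)
E
```

```text
[14.4  0.4 87.2] [[1.0, 0.0, -0.007], [0.0, -1.0, 0.0], [-0.007, -0.0, -1.0]] [2.5 0.7 6.4] [-0.41  0.86  1.34 -0.05  1.54 -1.64]
(array([-1.42544866e-02,  1.48705104e-17,  2.22812398e-02]), array([[-7.39072923e-03, -4.19743738e-05,  9.99972687e-01],
       [-4.73351346e-04,  9.99999887e-01,  3.84770084e-05],
       [-9.99972576e-01, -4.73054044e-04, -7.39074826e-03]]))
```

Emit:
{"op": "step_arm", "data": {
  "commands": [
    [[0,0,-0.004],[0,0,0]],
    [[0,0,-0.01],[0,0,0]],
    [[0,0,-0.017],[0,0,0]],
    [[0,0,-0.02],[0,0,0]],
    [[0,0,-0.02],[0,0,0]],
    [[0,0,-0.02],[0,0,0]],
    [[0,0,-0.017],[0,0,0]],
    [[0,0,-0.01],[0,0,0]]
  ]
}}

```text
t: 27.2
tool_pos: [0.6051, -0.24, 0.2077]
tcp_rot: [-3.141, -0.603, 2.815]
force: [-0.2, 0.0, -2.5]
gripper_width: 0.0589
grasp_force: 86.2
```

Emit:
{"op": "step_arm", "data": {
  "commands": [
    [[0,0,0],[0,0,3]],
    [[0,0,0],[0,0,6]],
    [[0,0,0],[0,0,8]],
    [[0,0,0],[0,0,8]],
    [[0,0,0],[0,0,8]],
    [[0,0,0],[0,0,8]],
    [[0,0,0],[0,0,8]],
    [[0,0,0],[0,0,8]]
  ]
}}

```text
t: 28.0
tool_pos: [0.604, -0.2396, 0.2062]
tcp_rot: [-2.614, -0.312, 1.73]
force: [-0.4, -0.3, -1.4]
gripper_width: 0.0592
grasp_force: 86.0
```

Emit:
{"op": "step_arm", "data": {
  "commands": [
    [[0,0,0],[0,0,8]],
    [[0,0,0],[0,0,8]],
    [[0,0,0],[0,0,8]],
    [[0,0,0],[0,0,8]],
    [[0,0,0],[0,0,8]],
    [[0,0,0],[0,0,8]],
    [[0,0,0],[0,0,8]],
    [[0,0,0],[0,0,8]]
  ]
}}

```text
t: 28.8
tool_pos: [0.604, -0.2396, 0.2062]
tcp_rot: [-2.608, 0.301, 0.78]
force: [-0.3, -0.1, -0.8]
gripper_width: 0.0594
grasp_force: 86.0
```

Emit:
{"op": "step_arm", "data": {
  "commands": [
    [[0,0,0],[0,0,8]],
    [[0,0,0],[0,0,8]],
    [[0,0,0],[0,0,8]],
    [[0,0,0],[0,0,8]],
    [[0,0,0],[0,0,8]],
    [[0,0,0],[0,0,8]],
    [[0,0,0],[0,0,6]],
    [[0,0,0],[0,0,5]]
  ]
}}

```text
t: 29.6
tool_pos: [0.604, -0.2395, 0.2062]
tcp_rot: [3.138, 0.605, -0.332]
force: [-0.3, -0.6, -3.0]
gripper_width: 0.059
grasp_force: 86.0
```

```bash
python3 where.py held2.npz; python3 - <<'E'
from ov import *
z=np.load('held2.npz');h=(z['a'],z['b'])
p,R,o=cur();print(o['qpos'].round(2),o['grasp_force'])
B=stboxes()+[(conbox(p+R@h[0],R@h[1]),(255,0,255))]
a=overlay('scene','s7',B,(150,190,290,330),3)
b=overlay('top','t7',B,(330,150,430,250),4)
cv2.imwrite('pics/m7.png',np.hstack([a,b[:400].copy() if b.shape[0]==420 else cv2.resize(b,(420,420))]))
rows(goal_from(*lean(.003,.03,True),h),8)
E
```

```text
cradle xyz mm [ 29.5   0.3 182. ] tool axes (cols) in cradle [[-1.0, 0.0, -0.01], [0.0, 1.0, 0.0], [0.01, 0.0, -1.0]] [-0.3 -0.6 -3. ] 0.059034760924546105
[-0.4   0.87  1.07 -0.04  1.81  1.5 ] 85.95367312431335
[[0.0, 0.0, 0.011],[0.0, -0.1, 0.0]],
[[-0.001, 0.0, 0.011],[0.0, -0.1, 0.0]],
[[0.0, 0.0, 0.011],[0.0, -0.1, 0.0]],
[[0.0, 0.0, 0.011],[0.0, -0.1, 0.0]],
[[-0.001, 0.0, 0.011],[0.0, -0.1, 0.0]],
[[0.0, 0.0, 0.011],[0.0, -0.1, 0.0]],
[[-0.001, 0.0, 0.011],[0.0, -0.1, 0.0]],
[[0.0, 0.0, 0.01],[0.1, -0.1, -0.1]],
end [ 0.5543 -0.2228  0.1366] err mm [-0.1  0.5 -0. ]
```

View pics/m7.png

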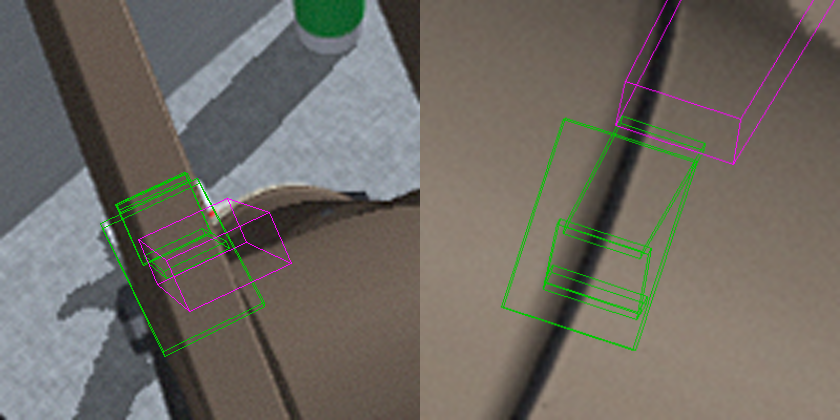

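The arm blocks both fixed views, so this picture shows nothing of the console. The model puts it correctly above the cradle at (29.5, 0.3, 182) mm. I'll lower it slowly with force checks.

Emit:
{"op": "step_arm", "data": {
  "commands": [
    [[0,0,0.011],[0,-0.1,0]],
    [[-0.001,0,0.011],[0,-0.1,0]],
    [[0,0,0.011],[0,-0.1,0]],
    [[0,0,0.011],[0,-0.1,0]],
    [[-0.001,0,0.011],[0,-0.1,0]],
    [[0,0,0.011],[0,-0.1,0]],
    [[-0.001,0,0.011],[0,-0.1,0]],
    [[0,0,0.01],[0,0,0]]
  ]
}}

```text
t: 30.5
tool_pos: [0.5538, -0.2226, 0.136]
tcp_rot: [3.141, 0.617, -0.326]
force: [-0.3, 0.5, -1.9]
gripper_width: 0.0592
grasp_force: 86.0
```

```bash
python3 where.py held2.npz; python3 - <<'E'
from ov import *
z=np.load('held2.npz');h=(z['a'],z['b'])
p,R,o=cur()
B=stboxes()+[(conbox(p+R@h[0],R@h[1]),(255,0,255))]
overlay('wrist','w8',B,(100,60,460,330),2)
E
```

```text
cradle xyz mm [32.9  0.4 94.3] tool axes (cols) in cradle [[-1.0, -0.0, 0.01], [-0.0, 1.0, 0.0], [-0.01, 0.0, -1.0]] [-0.3  0.5 -1.9] 0.05917547197419956
```

View pics/w8.png

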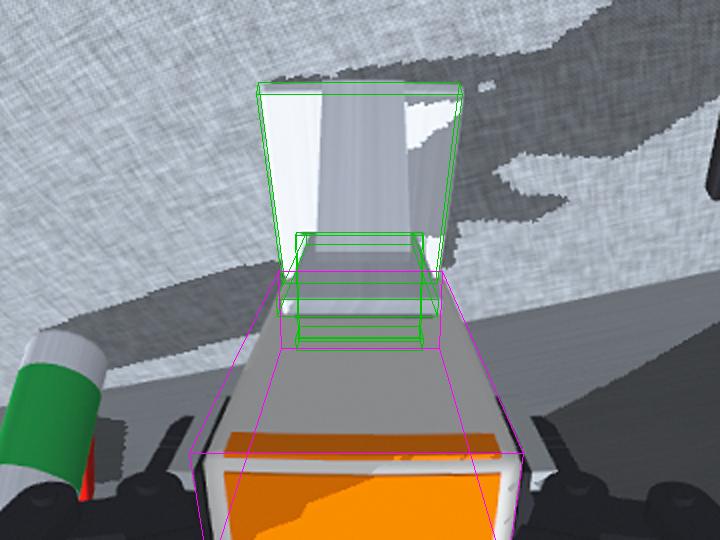

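The wrist view from behind shows the console's back facing the panel, with the orange end at the gripper (orange strip at (360,445), top edge at y≈458). It is centred on the stand within 1–2 mm. I'll lower it on, watching the force.

Emit:
{"op": "step_arm", "data": {
  "commands": [
    [[0,0,0.004],[0,0.2,0]],
    [[0,0,0.004],[0,0.2,0]],
    [[0,0,0.004],[0,0.2,0]],
    [[0,0,0.003],[0,0,0]],
    [[0,0,0.003],[0,0,0]],
    [[0,0,0.002],[0,0,0]],
    [[0,0,0],[0,0,0]],
    [[0,0,0],[0,0,0]]
  ]
}}

```text
t: 31.35
tool_pos: [0.5436, -0.2192, 0.1203]
tcp_rot: [3.141, 0.606, -0.327]
force: [0.2, 0.9, -1.8]
gripper_width: 0.0591
grasp_force: 86.0
```

Emit:
{"op": "step_arm", "data": {
  "commands": [
    [[0,0,0.001],[0,0,0]],
    [[0,0,0.001],[0,0,0]],
    [[0,0,0.001],[0,0,0]],
    [[0,0,0.001],[0,0,0]],
    [[0,0,0.001],[0,0,0]],
    [[0,0,0],[0,0,0]],
    [[0,0,0],[0,0,0]],
    [[0,0,0],[0,0,0]]
  ]
}}

```text
t: 32.15
tool_pos: [0.5408, -0.2182, 0.1162]
tcp_rot: [3.141, 0.606, -0.327]
force: [0.4, -0.3, -1.5]
gripper_width: 0.0592
grasp_force: 86.0
```

```bash
python3 where.py held2.npz
```

```text
cradle xyz mm [32.5  0.5 70.1] tool axes (cols) in cradle [[-1.0, -0.0, -0.0], [-0.0, 1.0, 0.0], [0.0, 0.0, -1.0]] [ 0.4 -0.3 -1.5] 0.059242869068127514
```

Emit:
{"op": "step_arm", "data": {
  "commands": [
    [[0,-0.0005,0.001],[0,0,0]],
    [[0,0,0.001],[0,0,0]],
    [[0,0,0.001],[0,0,0]],
    [[0,0,0.001],[0,0,0]],
    [[0,0,0.0005],[0,0,0]],
    [[0,0,0],[0,0,0]],
    [[0,0,0],[0,0,0]],
    [[0,0,0],[0,0,0]]
  ]
}}

```text
t: 32.95
tool_pos: [0.5386, -0.2169, 0.1125]
tcp_rot: [3.141, 0.606, -0.327]
force: [0.1, 0.4, -1.8]
gripper_width: 0.0591
grasp_force: 86.0
```

```bash
python3 where.py held2.npz
```

```text
cradle xyz mm [32.4 -0.  65.6] tool axes (cols) in cradle [[-1.0, 0.0, -0.0], [0.0, 1.0, 0.0], [0.0, 0.0, -1.0]] [ 0.1  0.4 -1.8] 0.059114525712938085
```

Emit:
{"op": "step_arm", "data": {
  "commands": [
    [[0.0005,0,0],[0,0,0]],
    [[0.0005,0,0],[0,0,0]],
    [[0.0005,0,0],[0,0,0]],
    [[0.0005,0,0.0003],[0,0,0]],
    [[0,0,0.0003],[0,0,0]],
    [[0,0,0.0003],[0,0,0]],
    [[0,0,0],[0,0,0]],
    [[0,0,0],[0,0,0]]
  ]
}}

```text
t: 33.75
tool_pos: [0.5399, -0.2174, 0.1108]
tcp_rot: [3.141, 0.606, -0.327]
force: [3.6, -1.7, 3.1]
gripper_width: 0.0592
grasp_force: 86.6
```

```bash
python3 where.py held2.npz
```

```text
cradle xyz mm [30.3 -0.  65. ] tool axes (cols) in cradle [[-1.0, -0.0, -0.01], [-0.0, 1.0, 0.0], [0.01, 0.0, -1.0]] [ 3.6 -1.7  3.1] 0.05918454999888622
```

Emit:
{"op": "step_arm", "data": {
  "commands": [
    [[0.0005,0,0],[0,0,0]],
    [[0,0,0],[0,0,0]],
    [[0.0005,0,0],[0,0,0]],
    [[0,0,0],[0,0,0]],
    [[0.0005,0,0],[0,0,0]],
    [[0,0,0],[0,0,0]],
    [[0,0,0],[0,0,0]],
    [[0,0,0],[0,0,0]]
  ]
}}

```text
t: 34.55
tool_pos: [0.5404, -0.2176, 0.1103]
tcp_rot: [3.141, 0.608, -0.327]
force: [0.5, -0.4, 9.0]
gripper_width: 0.0594
grasp_force: 87.0
```

```bash
python3 where.py held2.npz
```

```text
cradle xyz mm [29.6 -0.  64.9] tool axes (cols) in cradle [[-1.0, -0.0, -0.0], [-0.0, 1.0, 0.0], [0.0, 0.0, -1.0]] [ 0.5 -0.4  9. ] 0.05935482454638605
```

Both ledge and slope contact are light. I'll release and withdraw along the slope.

Emit:
{"op": "step_arm", "data": {
  "commands": [
    [[0,0,0],[0,0,0]],
    [[0,0,0],[0,0,0]],
    [[0,0,0],[0,0,0]],
    [[0,0,0],[0,0,0]],
    [[0,0,0],[0,0,0]],
    [[0,0,0],[0,0,0]],
    [[0,0,0],[0,0,0]],
    [[0,0,-0.005],[0,0,0]]
  ],
  "fingers": 1
}}

```text
t: 35.35
tool_pos: [0.5431, -0.2184, 0.1137]
tcp_rot: [3.141, 0.608, -0.327]
force: [-0.1, 0.0, -0.4]
gripper_width: 0.0855
grasp_force: 0.0
```

Emit:
{"op": "step_arm", "data": {
  "commands": [
    [[0,0,-0.01],[0,0,0]],
    [[0,0,-0.02],[0,0,0]],
    [[0,0,-0.02],[0,0,0]],
    [[0,0,-0.02],[0,0,0]],
    [[0,0,-0.02],[0,0,0]],
    [[0,0,-0.02],[0,0,0]],
    [[0,0,-0.01],[0,0,0]],
    [[0,0,0],[0,0,0]]
  ]
}}

```text
t: 36.15
tool_pos: [0.6093, -0.2408, 0.2136]
tcp_rot: [3.141, 0.604, -0.327]
force: [0.8, 0.0, -0.1]
gripper_width: 0.0859
grasp_force: 0.0
```

Emit:
{"op": "step_arm", "data": {
  "commands": [
    [[0,-0.03,-0.01],[0,0,0]],
    [[0,-0.04,0],[0,0,0]],
    [[0,-0.04,0],[0,0,0]],
    [[0,-0.04,0],[0,0,0]],
    [[0,-0.04,0],[0,0,0]],
    [[0,-0.04,0],[0,0,0]],
    [[0,-0.02,0],[0,0,0]],
    [[0,0,0],[0,0,0]]
  ]
}}

```text
t: 36.95
tool_pos: [0.6938, -0.0025, 0.2197]
tcp_rot: [3.141, 0.608, -0.323]
force: [-0.4, -0.2, -0.5]
gripper_width: 0.0854
grasp_force: 0.0
```

```bash
python3 - <<'E'
from leanfit import *
p,R,o=cur();print(p,o['t'])
for cams in (('scene','top'),('scene',),('top',)):
    try: run(True,cams=cams)
    except Exception as e: print(cams,e)
C={n:viewer.get_calibration(n) for n in('scene','top')}
pc,Rc=lean(0,0,True)
for n in C:
    im=snap(n).astype(int);org=(im[...,0]>180)&(im[...,1]>70)&(im[...,1]<170)&(im[...,2]<80)
    u=proj(C[n],pc+Rc@[.065,0,.015])[0];v,w=int(u[1]),int(u[0])
    ys,xs=np.nonzero(org[v-25:v+25,w-25:w+25]);print(n,'expected top end',u.round(1),'orange',len(xs),xs.mean()+w-25 if len(xs) else 0,ys.mean()+v-25 if len(xs) else 0)
    s=proj(C[n],pc+Rc@[.03,0,0])[0].round().astype(int);print('screen px',s,im[s[1],s[0]])
E
```

```text
[ 0.69377732 -0.00250942  0.21971711] 36.95
scene 0.68 [190.9, 255.1, 231.3, 283.9]
no top
dx dy dz mm [-1.8 -0.7 -0.9] spin,tilt deg [-0.2  0.8] 0.066 nominal 0.086
scene 0.57 [190.9, 252.6, 231.9, 284.2]
dx dy dz mm [-2.3 -0.8 -4.8] spin,tilt deg [-0.3  0.8] 0.059 nominal 0.088
no top
dx dy dz mm [11.3 -8.3  6.9] spin,tilt deg [1.9 0.8] 0.0 nominal 0
scene expected top end [214.6 269.6] orange 220 216.22727272727272 271.35
screen px [209 261] [ 54 124  74]
top expected top end [392.9 175. ] orange 0 0 0
screen px [386 191] [147 131 119]
```

```bash
python3 -c "
from station import robot
print(robot.hand_in())"
```

```text
the job is handed in; nothing more can be done
None
```

The console is on the stand, orange end up and screen facing out, its bottom end on the ledge and its back against the slope, centred to about 1 mm by the last camera fit; the gripper has let go and I handed the job in at about 37 s.

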